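Tighten the ham press with the matching ratchet ring wrench

TASK

Take the ratchet wrench that matches the ham press (blue sleeve, like the blue collar under the nut), drop its ring fully down over the nut and tighten the nut clockwise, working the handle back and forth between the two rods, until the nut comes up solid against its stop. Then lift the wrench off and lay it down flat on the beige mat, setting it down rather than dropping it; never touch the nut with the fingers, and leave the red wrench and everything else on the counter where it is.

Things in the scene. Friction and masses are not known exactly. Their poses are not given: they have to be found in the camera images.
- press: ham press fixed to the counter: base 150 x 210 x 15 mm, mould 120 mm across to z = 75 mm, bridge along its y (30 mm wide, z 96 to 110 mm) and two upright rods 14 mm across at y = -80 and +80 mm, 175 mm tall. Origin: centre of the underside, z up, x away from the robot at yaw 0; the nut is at x = y = 0. The rods limit the handle's swing to about 65 degrees either side of the press's -x direction
- nut_seat (a point): centre of the top of the blue collar (56 mm across), 118 mm above the counter, where the wrench ring rests when fully down. Above it: steel hexagon nut, 36 mm across flats, 22 mm high, then a 5 mm taper (36 to 24 mm across) and an 8 mm high, 18 mm wide stud end. It turns in place about the vertical; this point's x axis (turning with the nut) passes through the middle of a flat
- nut (a joint): turn of the nut in rad, growing clockwise seen from above (tightening); starts between 0 and 0.9, solid stop at 3.3. Turning takes about 0.45 N m all the way; it stays where it is left
- ratchet_blue: loose ratchet ring wrench, blue sleeve, 196 x 24 mm, 0.3 kg, flat on the mat. Origin: on the ring's axis at its underside; z up along that axis, handle towards -x. z up, swinging the handle clockwise (from above) drives; the other way it slips freely in clicks of 18 degrees, so with play a stroke can lose 30 degrees before it bites. Fully down, the origin is 1 mm below the collar top
- ratchet_blue_grip (a point): good place to grip on the blue sleeve: 90 mm from the ring's axis towards the handle end, half way up the thickness. The sleeve is 22 mm wide, 24 mm thick and 95 mm long (65 to 160 mm from the axis). Axes as the wrench
- ratchet_blue_ring (a point): centre of the ring (72 mm across), 12 mm above its underside. The dark insert in it has a through hexagon hole, 38 mm across flats, in its lower 16 mm, at an unreported, varying angle. If it is not in line with the nut, the ring stops 21 to 22 mm above the collar, and drops when turned into line (60 degrees at most) under light pressure; light pressure does not turn the nut
- ratchet_red: ratchet wrench of the same outer shape with a red sleeve and a 27 mm hexagon hole: too small for this nut. Same origin and axes. Bystander
- mat: beige mat, 340 (x) x 300 (y) x 3 mm, fixed to the counter, on which both wrenches lie and on which the blue one must lie flat again at the end. Origin: centre of its underside
- jar: amber jar with brass cap, 100 mm tall; loose bystander, origin at the centre of its underside
- biscuit_tin: round red biscuit tin, 70 mm tall; loose bystander, origin at the centre of its underside
- cup: white coffee mug, 60 mm tall; loose bystander, origin at the centre of its underside
- spare_lid: spare round aluminium mould lid with a knob, 110 mm across, 26 mm tall; loose bystander, origin at the centre of its underside
Not all that is in view belongs to the job. Leave any turquoise look-alike of the ratchet_blue alone.

How it is judged:
By the outcome, as a careful person would: the job done as asked, in the order asked, and still so for the second after the job is handed in, with the robot touching nothing.
It also fails if it takes over 72 s, if anything falls off the work surface, if the arm or the gripper's body presses on something with over 40 N, if the wrist force passes 120 N, or if a joint passes its speed limit or range.

ROBOT

A 6-joint arm with a two-finger parallel gripper is mounted at the origin on the work surface. World frame = base frame: x ahead of the robot, y to its left, z up, the work surface at z = 0. Lengths are in m, angles in degrees, forces in N, time in s.
With the tool pointing down it reaches from about 0.4 to 0.825 m from the base axis. Payload 7 kg.
Tool frame: the origin (TCP) lies at the very end of the fingers, on their centre line; the grasp point (between the pads) lies 19 mm behind it; z points along the fingers, y is the line along which they close (so a half turn about z gives the same grasp; the last joint's range is limited). The gripper opens to 88 mm and grips with 3 to 60 N. Pads are 19 mm wide; open, the fingers measure 130 mm over their backs; the gripper's body (78 mm by 193 mm) begins 47 mm behind the grasp point.
Start: joints at [-49.441, 20.546, 0.682, 0, -70.136, -16.507], TCP at [0.275, -0.616, 0.227] pointing down, gripper open.
Joint ranges: [-176.03, 176.03], [-82.01, 121.73], [-58.28, 71.71], [-173.87, 95.51], [-174.79, -0.11], [-173.66, 173.66]. Speed limits (degrees/s): [136.94, 136.94, 172.46, 180, 180, 180].

INTERFACE

Orientations are given as [roll, pitch, yaw] about the fixed x, y, z axes, in that order (R = Rz(yaw) Ry(pitch) Rx(roll)).
In Python, from plant import r gives the robot as it stands. The module is installed in compiled form; this text tells all that it offers.
- The arm moves only by the tool jog_arm, never from a script. Its arguments are lists of equal length, an entry for each row: "travel": the shift along the tool's x, y, z each as a share of 50 cm, from -1 to 1, a list of three; "dr": the turn, a rotation vector about the tool's x, y, z each as a share of 360 degrees, from -1 to 1, a list of three; "claw": the opening, from 0 (shut) to 1 (fully open). A call has exactly 10 rows; each row is the pose to reach, as a shift and turn from the pose commanded when the call began, along the tool's axes at that moment, turning the shorter way round; what a row does not reach only later rows make up. A row lasts 1/8 s, in which the tool goes at most 62.5 mm and 10.7 degrees, less where a joint would pass 70% of its speed; a pose out of reach is approached as far as the arm can. A call with a number of a shift or a turn outside -1 to 1 is refused whole. A call with a gripper value outside its range is refused whole. The fingers move at their own pace and stop on an object; "newtons" is the grip in N (left out, the last holds). Time passes only in rows, so rows that repeat a pose let the fingers close, or fill a call up. It gives the time, the measured TCP pose, the force, the opening and the grip force at its end, in the units of the state.
- r.get_state(): the state, without advancing time (a new reading comes with each control period).
- r.capture(name): name is "scene" or "top"; returns a dict with "pixels" (480x640x3 uint8, red, green, blue), "range_z" (480x640 float32, m along the optical axis (not along the pixel's ray), 0 where there is no reading), "fx", "fy", "cx", "cy" (pixels), "dist_coeffs" ([k1, k2, p1, p2, k3] as OpenCV has them; the pictures are not rectified), "position" and "attitude" of the camera in the world. Camera axes: x right, y up, looking along -z (the intrinsics and any distortion apply to the point x, -y, -z); pixel columns grow to the right and rows downward; lengths in m; the calibration is good to about 2 mm. A picture is of the moment at which its call begins.
- r.close_job(): hands the job in; it is judged then, once.
Trained networks look in the newest picture that a camera, given by its name, has taken for a name from the list of things; names that differ only in an ending like _2 or _b are one class to them, and where a whole thing is asked for, a point or a joint stands for the part that bears it (a point fixed in the world has none). Each returns a list of dicts, best first, with "conf" (0 to 1); they miss things now and then, are a little off and sometimes report something else, mostly with a low value. They report only what shows in the picture. A call takes as long as a camera call. They do not tell look-alikes from the thing itself.
- r.boxes_of(name, camera): "extent" ([left, top, right, bottom] in pixels, round what is visible of it).
- r.regions_of(name, camera): "pixels" (480x640 bool, what is visible of it) and "extent" ([left, top, right, bottom] in pixels, round what is visible of it).
- r.tip_of(name, camera): "at" ([column, row] in pixels: a listed point, or the origin of a listed thing).
The state is a dict: "time_s": time; "joints": joint angles; "qd": joint speeds; "joint_torque": joint torques, N m; "tcp_pos": TCP position; "eef_rot": TCP orientation; "contact_force": force on the tool from outside, world axes, zero at the start; "moment": the same for the moment, N m; "gripper_width": finger opening in m; "gripper_force": force on a finger pad.
Only numpy, scipy, OpenCV 4.12 (cv2) and the standard library are available. Lean on these libraries where they do the work, as an engineer would, in place of code of your own. Each camera call takes 0.05 s, during which the arm holds its last target. There are 200 camera calls.

## Working session

There is one attempt and no reset: what is moved stays moved. The work goes in short steps, Python scripts to look and compute and a tool call to move; the robot and the scene stay as the last step left them, time stands still between calls to the robot, and variables do not carry over. Pictures are saved under pics/ and viewed, at most 10 in all, crops included, and the job is handed in when it is done.

Besides the shell and the picture viewer there is one more tool, called after "Emit:" as a command line: name --argument value ..., lists and objects as JSON in quotes. jog_arm: Moves the arm, as the interface text tells. Its arguments: {"type":"object","properties":{"travel":{"type":"array"},"dr":{"type":"array"},"claw":{"type":"array"},"newtons":{"type":"number"}},"required":["travel","dr","claw"]}

```bash
mkdir -p pics; cat > h.py <<'E'
import numpy as np, cv2
from scipy.spatial.transform import Rotation as R
from plant import r
def camR(c):
    a=np.array(c["attitude"],float)
    if a.shape==(3,3): return a
    if a.size==3: return R.from_euler('xyz',a,degrees=True).as_matrix()
    return R.from_quat(a).as_matrix()
def rays(c,px):
    K=np.array([[c["fx"],0,c["cx"]],[0,c["fy"],c["cy"]],[0,0,1]])
    u=cv2.undistortPoints(np.array(px,float).reshape(-1,1,2),K,np.array(c["dist_coeffs"],float)).reshape(-1,2)
    d=np.c_[u[:,0],-u[:,1],-np.ones(len(u))]
    return d@camR(c).T
def atz(c,px,z):
    d=rays(c,px);p=np.array(c["position"]);return p+d*((z-p[2])/d[:,2])[:,None]
def cloud(c,px):
    px=np.array(px).reshape(-1,2);d=rays(c,px);z=c["range_z"][px[:,1].astype(int),px[:,0].astype(int)]
    return np.array(c["position"])+d*z[:,None]
def save(c,name): cv2.imwrite(f"pics/{name}.png",c["pixels"][:,:,::-1])
E
python3 - <<'E'
from h import *
print(r.get_state())
for n in("scene","top"):
    c=r.capture(n);save(c,n+"0");print(n,c["position"],c["attitude"],c["fx"],c["dist_coeffs"])
    for t in("press","ratchet_blue","ratchet_red","mat","jar","biscuit_tin","cup","spare_lid"):
        print(t,[(np.round(b["extent"]).tolist(),round(b["conf"],2)) for b in r.boxes_of(t,n)])
    for t in("nut_seat","ratchet_blue_grip","ratchet_blue_ring","ratchet_blue","press"):
        print(t,[(np.round(b["at"]).tolist(),round(b["conf"],2)) for b in r.tip_of(t,n)])
E
```

```text
{'time_s': 0.0, 'joints': array([-4.94411056e+01,  2.05922964e+01,  6.31533936e-01, -2.01379919e-02,
       -7.01349953e+01, -1.65051076e+01]), 'qd': array([ 0.04560891, -0.07394752,  0.00928661,  0.03911346,  0.03854155,
        0.03562593]), 'joint_torque': array([ 3.24252669e-04, -5.82723498e+01,  2.93041545e+01,  6.99675098e+00,
        6.74502837e-03, -2.27330665e-04]), 'tcp_pos': array([ 0.2748723 , -0.6159457 ,  0.22559589]), 'eef_rot': array([ 1.79902809e+02, -9.05687903e-03, -1.55953064e+02]), 'contact_force': array([ 0.38966765, -0.85165273, -0.88086141]), 'moment': array([-0.03852388,  0.02244622,  0.01168602]), 'gripper_force': 0.0, 'gripper_width': 0.08776117506659555}
scene [ 1.60552135 -0.35882585  0.85801213] [55.38472396 -0.42730056 73.05304951] 489.28020378636523 [-0.02451774  0.          0.          0.          0.        ]
press [([312.0, 202.0, 400.0, 288.0], 0.9)]
ratchet_blue [([236.0, 304.0, 287.0, 372.0], 0.7), ([328.0, 194.0, 352.0, 219.0], 0.67), ([193.0, 239.0, 225.0, 289.0], 0.63), ([312.0, 203.0, 401.0, 286.0], 0.51)]
ratchet_red [([255.0, 237.0, 288.0, 2
[... 938 characters left out ...]
165.0], 0.83), ([244.0, 291.0, 295.0, 381.0], 0.74)]
ratchet_red [([371.0, 203.0, 407.0, 297.0], 0.66)]
mat [([354.0, 178.0, 492.0, 338.0], 0.97)]
jar [([331.0, 115.0, 365.0, 158.0], 0.82), ([352.0, 181.0, 492.0, 338.0], 0.2)]
biscuit_tin [([105.0, 168.0, 166.0, 221.0], 0.81)]
cup [([505.0, 217.0, 557.0, 256.0], 0.64)]
spare_lid [([106.0, 244.0, 156.0, 291.0], 0.9)]
nut_seat [([273.0, 214.0], 0.58), ([468.0, 267.0], 0.32)]
ratchet_blue_grip [([278.0, 322.0], 0.87), ([417.0, 111.0], 0.86), ([469.0, 264.0], 0.67)]
ratchet_blue_ring [([465.0, 227.0], 0.95), ([259.0, 358.0], 0.59)]
ratchet_blue [([427.0, 147.0], 0.9), ([459.0, 227.0], 0.64), ([262.0, 357.0], 0.59)]
press [([281.0, 220.0], 0.92)]
```

View pics/top0.png

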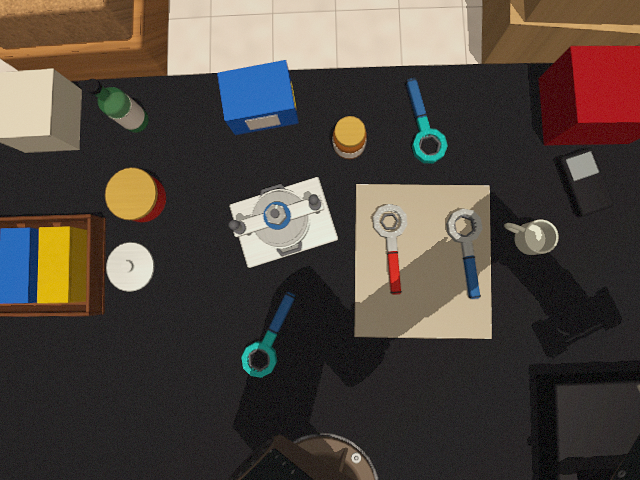

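View pics/scene0.png

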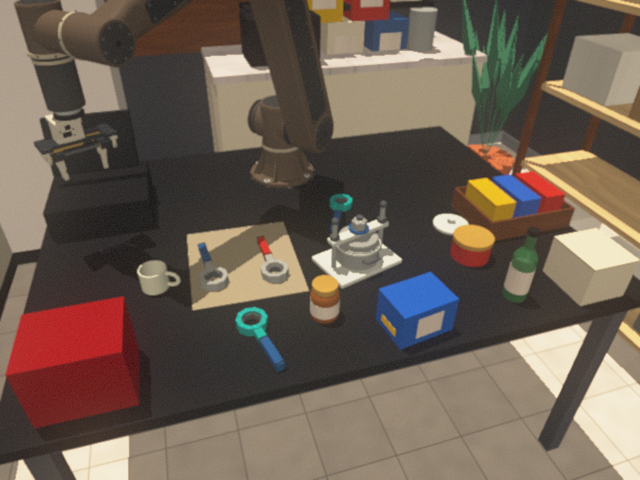

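Top view: the candidates for the blue wrench are two turquoise-ringed look-alikes at (427,147) and (259,358), the red wrench at (390,222) and the steel-ringed, blue-sleeved one on the mat at (463,227). I choose the last. The nut is near (277,213), with rods at (238,227) and (314,201).

```bash
python3 - <<'E'
from h import *
c=r.capture("top")
print([(b["extent"],b["conf"]) for b in r.regions_of("ratchet_blue","top")])
hsv=cv2.cvtColor(c["pixels"],cv2.COLOR_RGB2HSV)
yy,xx=np.mgrid[:480,:640]
def pts(m): 
    ys,xs=np.nonzero(m);return cloud(c,np.c_[xs,ys])
win=(xx>435)&(xx<490)&(yy>200)&(yy<305)
blue=win&(hsv[...,0]>95)&(hsv[...,0]<125)&(hsv[...,1]>120)
P=pts(blue);print("sleeve",len(P),np.percentile(P,[2,50,98],axis=0).round(4).tolist())
top=P[P[:,2]>0.02]; m=top[:,:2].mean(0);u,s,v=np.linalg.svd(top[:,:2]-m);print("sleeve mean",m,"dir",v[0],np.ptp((top[:,:2]-m)@v[0]),np.ptp((top[:,:2]-m)@v[1]))
P=pts(win); q=P[(P[:,2]>0.020)&(P[:,2]<.035)];
# all wrench top points
print("wrench z",np.percentile(q[:,2],[5,50,95]))
d=v[0]*np.sign(v[0][0])  # toward +x (ring)
t=(q[:,:2]-m)@d; ring=q[t>0.052][:,:2]
(cx,cy),rad=cv2.minEnclosingCircle(ring.astype(np.float32)); print("ring",cx,cy,rad, "yaw",np.degrees(np.arctan2(cy-m[1],cx-m[0])),"dist",np.hypot(cy-m[1],cx-m[0]))
for name,w in(("rodL",(228,215,250,245)),("rodR",(302,188,326,216))):
    W=(xx>w[0])&(xx<w[2])&(yy>w[1])&(yy<w[3]);P=pts(W);t=P[(P[:,2]>.14)];print(name,len(t),t.mean(0),t[:,2].max(), t[:,2].min())
W=(xx>255)&(xx<300)&(yy>195)&(yy<235);P=pts(W);
for a,b in((.116,.121),(.121,.137),(.138,.143),(.143,.147),(.149,.156)):
    t=P[(P[:,2]>a)&(P[:,2]<b)];print(a,len(t),t.mean(0) if len(t) else 0, (t.min(0)+t.max(0))/2 if len(t) else 0)
cr=c["pixels"][190:310,360:500];a=cv2.resize(cr,None,fx=4,fy=4,interpolation=cv2.INTER_CUBIC)
b=cv2.resize(c["pixels"][170:275,222:345],(560,480),interpolation=cv2.INTER_CUBIC)
cv2.imwrite("pics/crop1.png",cv2.resize(np.hstack([a[:,160:],cv2.resize(b,(400,480))]),None,fx=.95,fy=.95)[:,:,::-1])
print(r.get_state()["time_s"])
E
```

```text
[([244.8, 292.2, 294.4, 381.7], 0.91), ([404.6, 77.2, 450.5, 165.1], 0.78), ([445.2, 205.8, 482.7, 296.8], 0.65)]
sleeve 429 [[0.4151, -0.3444, 0.0142], [0.4561, -0.3313, 0.0258], [0.4972, -0.3206, 0.03]]
sleeve mean [ 0.45561092 -0.33092382] dir [-0.95843922 -0.28529679] 0.12789713617281 0.2894010536982622
wrench z [0.02163655 0.02581139 0.02916915]
ring 0.5570299625396729 -0.32132259011268616 0.049084920436143875 yaw 5.408010847132922 dist 0.10187250109536668
rodL 96 [0.56355683 0.14635144 0.18763984] 1.0558038615503076 0.1414647452745449
rodR 88 [ 0.60818338 -0.00082901  0.18055918] 1.0558038615503076 0.14621117965334762
0.116 228 [0.58612577 0.07337267 0.11801512] [0.58832054 0.07506359 0.118501  ]
0.121 40 [0.58269631 0.0710867  0.1281077 ] [0.59187264 0.07648014 0.12896831]
0.138 107 [0.58710054 0.07510705 0.14088985] [0.58898448 0.0757934  0.14052704]
0.143 85 [0.58817057 0.0744914  0.14477222] [0.58938463 0.07527266 0.14487754]
0.149 62 [0.58880935 0.07555802 0.15269494] [0.58846612 0.07600163 0.15248266]
1.5
```

View pics/crop1.png

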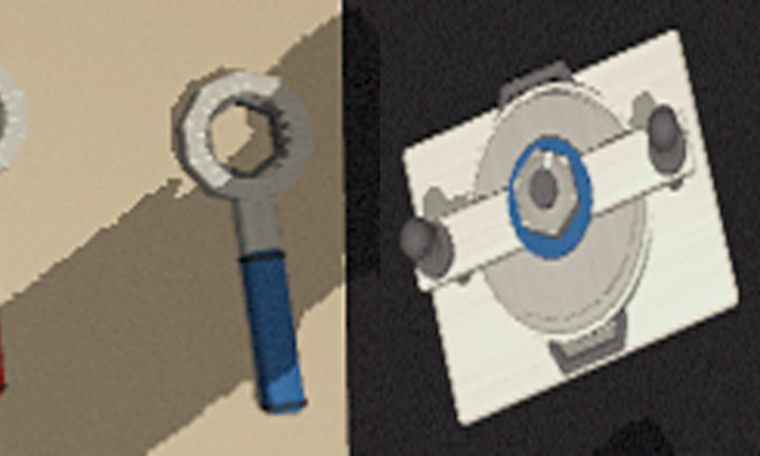

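The crop confirms a steel ring and blue sleeve, with its hexagon hole larger than the red one's; it is the right wrench. The press is yawed about 17° with the nut at its centre. Next I refine the poses.

```bash
cat > fit.py <<'E'
from h import *
from scipy.optimize import least_squares
def wrench(c,pz0,guess,cam="top"):
    """fit ring centre+yaw of blue wrench from depth points with z in top band; guess x,y,yaw deg"""
    ys,xs=np.nonzero((c["range_z"]>0.1));P=cloud(c,np.c_[xs,ys])
    k=(abs(P[:,2]-(pz0+.024))<.006)&(np.hypot(P[:,0]-guess[0]+.06,P[:,1]-guess[1])<.15);q=P[k][:,:2]
    g=np.array(guess,float)
    for it in range(6):
        a=np.radians(g[2]);D=np.array([np.cos(a),np.sin(a)]);N=np.array([-D[1],D[0]])
        s=(q-g[:2])@D;n=(q-g[:2])@N;rr=np.hypot(s,n)
        H=(s<-.045)&(s>-.165)&(abs(n)<.016); Rg=(rr<.042)
        A=np.polyfit(s[H],n[H],1)      # handle axis line
        g[2]+=np.degrees(np.arctan(A[0]))
        # ring: midrange of outer radius by lsq on the outermost points per angle
        ang=np.arctan2(n[Rg],s[Rg]);o=[]
        for b in np.arange(-150,150,15)*np.pi/180:
            w=Rg.copy();w[Rg]=abs(ang-b)<.13
            if w.sum()>2:o.append(q[w][np.argsort(rr[w])[-2:]].mean(0))
        o=np.array(o);f=least_squares(lambda p:np.hypot(*(o-p[:2]).T)-.035,g[:2],loss="soft_l1",f_scale=.001);g[:2]=f.x
    s=(q-g[:2])@D
    return g,(np.median(n[H]),s.min(),f.cost,len(o)),P[k][:,2].mean()
E
python3 - <<'E'
from fit import *
c=r.capture("top")
print(wrench(c,.003,(.557,-.321,7)))
print("ring by net",atz(c,[[465,227]],.015))
yy,xx=np.mgrid[:480,:640]
tops=[]
for w in((224,210,252,245),(298,185,328,216)):
    W=(xx>w[0])&(xx<w[2])&(yy>w[1])&(yy<w[3])&(c["range_z"]>.1);ys,xs=np.nonzero(W);P=cloud(c,np.c_[xs,ys]);t=P[P[:,2]>.155];print(len(t),t.mean(0),t[:,2].max(),np.ptp(t,axis=0));tops.append(t.mean(0))
d=tops[0]-tops[1];print("yaw",np.degrees(np.arctan2(-d[0],d[1])),np.hypot(*d[:2]),(tops[0]+tops[1])/2)
# scene cam nut
s=r.capture("scene");ys,xs=np.nonzero(s["range_z"]>.1);P=cloud(s,np.c_[xs,ys])
k=np.hypot(P[:,0]-.588,P[:,1]-.075)<.035;P=P[k]
for a,b in((.116,.121),(.138,.143),(.150,.156)):
    t=P[(P[:,2]>a)&(P[:,2]<b)];print(len(t),(t.min(0)+t.max(0))/2)
E
```

```text
(array([ 0.5691268 , -0.32257504,  4.99675338]), (np.float64(-4.876726448098833e-05), np.float64(-0.15939955115215804), np.float64(9.99497395089343e-06), 20), np.float64(0.025944968333322185))
ring by net [[ 0.56576839 -0.32589456  0.015     ]]
86 [0.5660157  0.15086925 0.17114612] 0.17713977827636818 [0.0177136  0.01819988 0.01233837]
86 [ 6.09847921e-01 -2.86616602e-04  1.71490344e-01] 0.17597554379238145 [0.01894308 0.01742076 0.01265574]
yaw 16.17111639736541 0.15738284091708393 [0.58793181 0.07529132 0.17131823]
76 [0.5929188  0.0748221  0.11823197]
39 [0.59217465 0.0746244  0.14048887]
22 [0.58984029 0.07482263 0.15266774]
```

```bash
cat >> fit.py <<'E'
def proj(c,P):
    K=np.array([[c["fx"],0,c["cx"]],[0,c["fy"],c["cy"]],[0,0,1]])
    p=(np.array(P)-np.array(c["position"]))@camR(c);p=p*[1,-1,-1]
    return cv2.projectPoints(p,np.zeros(3),np.zeros(3),K,np.array(c["dist_coeffs"],float))[0].reshape(-1,2)
def outline(g,z):
    a=np.radians(g[2]);M=np.array([[np.cos(a),-np.sin(a)],[np.sin(a),np.cos(a)]])
    t=np.linspace(0,2*np.pi,60);ring=np.c_[.036*np.cos(t),.036*np.sin(t)]
    sl=np.array([[-.065,.011],[-.16,.011],[-.16,-.011],[-.065,-.011],[-.065,.011]])
    return [np.c_[l@M.T+g[:2],np.full(len(l),z)] for l in(ring,sl)]
def overlay(c,g,z,box,f,name,col=(255,0,255)):
    x0,y0,x1,y1=box;im=cv2.resize(c["pixels"][y0:y1,x0:x1],None,fx=f,fy=f,interpolation=cv2.INTER_CUBIC)[:,:,::-1].copy()
    for l in outline(g,z):
        p=((proj(c,l)-[x0,y0]+.5)*f).astype(np.int32);cv2.polylines(im,[p],False,col,1)
    cv2.imwrite(f"pics/{name}.png",im)
E
python3 - <<'E'
from fit import *
c=r.capture("top")
hsv=cv2.cvtColor(c["pixels"],cv2.COLOR_RGB2HSV)
m=((hsv[...,0]>95)&(hsv[...,0]<125)&(hsv[...,1]>120)).astype(np.uint8);m[:200]=0;m[305:]=0;m[:,:440]=0;m[:,495:]=0
ys,xs=np.nonzero(m);W=atz(c,np.c_[xs,ys],.027)[:,:2]
b=cv2.minAreaRect((W*1000).astype(np.float32));print(b)
Z=cloud(c,np.c_[xs,ys]);k=abs(Z[:,2]-.027)<.004
b=cv2.minAreaRect((Z[k][:,:2]*1000).astype(np.float32));print(b,Z[k].mean(0))
overlay(c,(.5675,-.3245,7.),.027,(430,195,500,305),5,"ov1")
E
```

```text
((508.26019287109375, -350.9207763671875), (54.141700744628906, 196.70114135742188), 69.73746490478516)
((456.44964599609375, -332.61260986328125), (91.27264404296875, 21.32736587524414), 6.131909370422363) [ 0.45584006 -0.33285437  0.02619019]
```

View pics/ov1.png

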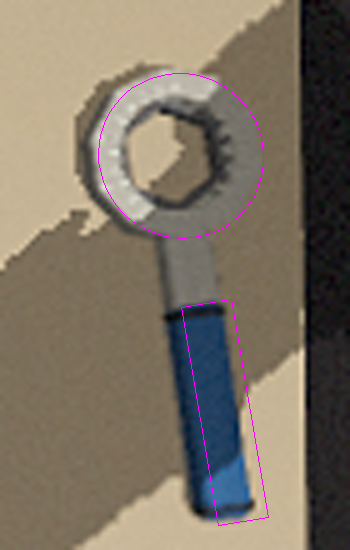

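```bash
cat > mv.py <<'E'
import json,sys,os
from h import *
def load(): return json.load(open("cmd.json")) if os.path.exists("cmd.json") else {"p":[.275,-.616,.227],"r":[180,0,-155.953]}
def plan(wps,commit=True):
    """wps: list of (x,y,z,yaw) targets, one per row (last is repeated to 10). prints rows; new commanded pose saved"""
    c=load();p0=np.array(c["p"]);R0=R.from_euler('xyz',c["r"],degrees=True)
    wps=list(wps)+[wps[-1]]*(10-len(wps));T=[];D=[]
    for w in wps:
        T.append(np.round(R0.inv().apply(np.array(w[:3])-p0)/.5,4).tolist())
        D.append(np.round((R0.inv()*R.from_euler('xyz',[180,0,w[3]],degrees=True)).as_rotvec(degrees=True)/360,4).tolist())
    T=[[x+0. for x in t] for t in T];D=[[x+0. for x in t] for t in D]
    print("travel",json.dumps(T).replace(" ",""));print("dr",json.dumps(D).replace(" ",""))
    if commit:
        p=p0+R0.apply(np.array(T[-1])*.5);q=(R0*R.from_rotvec(np.array(D[-1])*360,degrees=True)).as_euler('xyz',degrees=True)
        json.dump({"p":p.tolist(),"r":q.tolist()},open("cmd.json","w"));print("cmd",p.round(4),q.round(2))
def lin(a,b,n): return [tuple(np.array(a)+(np.array(b)-np.array(a))*(i+1)/n) for i in range(n)]
def arc(c,rad,z0,z1,w0,w1,n):
    """tool at radius rad on the handle of a wrench with ring at c, wrench yaw w0->w1"""
    o=[]
    for i in range(n):
        f=(i+1)/n;w=w0+(w1-w0)*f;a=np.radians(w);o.append((c[0]-rad*np.cos(a),c[1]-rad*np.sin(a),z0+(z1-z0)*f,w-180))
    return o
E
python3 - <<'E'
from mv import *
plan([(.469,-.3316,.08,-174.5)])
E
```

```text
travel [[-0.5861,0.3613,0.294],[-0.5861,0.3613,0.294],[-0.5861,0.3613,0.294],[-0.5861,0.3613,0.294],[-0.5861,0.3613,0.294],[-0.5861,0.3613,0.294],[-0.5861,0.3613,0.294],[-0.5861,0.3613,0.294],[-0.5861,0.3613,0.294],[-0.5861,0.3613,0.294]]
dr [[0.0,0.0,0.0515],[0.0,0.0,0.0515],[0.0,0.0,0.0515],[0.0,0.0,0.0515],[0.0,0.0,0.0515],[0.0,0.0,0.0515],[0.0,0.0,0.0515],[0.0,0.0,0.0515],[0.0,0.0,0.0515],[0.0,0.0,0.0515]]
cmd [ 0.469  -0.3316  0.08  ] [ 180.      0.   -174.49]
```

Emit:
jog_arm --travel '[[-0.5861,0.3613,0.294],[-0.5861,0.3613,0.294],[-0.5861,0.3613,0.294],[-0.5861,0.3613,0.294],[-0.5861,0.3613,0.294],[-0.5861,0.3613,0.294],[-0.5861,0.3613,0.294],[-0.5861,0.3613,0.294],[-0.5861,0.3613,0.294],[-0.5861,0.3613,0.294]]' --dr '[[0,0,0.0515],[0,0,0.0515],[0,0,0.0515],[0,0,0.0515],[0,0,0.0515],[0,0,0.0515],[0,0,0.0515],[0,0,0.0515],[0,0,0.0515],[0,0,0.0515]]' --claw '[1,1,1,1,1,1,1,1,1,1]' --newtons 60

```text
time_s: 2.9
tcp_pos: [0.4687, -0.333, 0.0801]
eef_rot: [-180.0, 0.0, -174.6]
contact_force: [-0.4, -0.3, 1.0]
gripper_width: 0.0877
gripper_force: 0.0
```

```bash
python3 - <<'E'
from mv import *
s=r.get_state();print(s["tcp_pos"],s["eef_rot"],s["joints"])
plan(lin((.469,-.3316,.08,-174.5),(.469,-.3316,.007,-174.5),5))
E
```

```text
[ 0.46871075 -0.33298578  0.08006813] [-1.79978718e+02  4.74130517e-02 -1.74585466e+02] [-1.59022680e+01  1.90508544e+01 -2.28063930e+01  3.48051022e-03
 -4.80908468e+01 -6.86855305e+01]
travel [[0.0,0.0,0.0292],[0.0,0.0,0.0584],[0.0,0.0,0.0876],[0.0,0.0,0.1168],[0.0,0.0,0.146],[0.0,0.0,0.146],[0.0,0.0,0.146],[0.0,0.0,0.146],[0.0,0.0,0.146],[0.0,0.0,0.146]]
dr [[0.0,0.0,0.0],[0.0,0.0,0.0],[0.0,0.0,0.0],[0.0,0.0,0.0],[0.0,0.0,0.0],[0.0,0.0,0.0],[0.0,0.0,0.0],[0.0,0.0,0.0],[0.0,0.0,0.0],[0.0,0.0,0.0]]
cmd [ 0.469  -0.3316  0.007 ] [ 180.      0.   -174.49]
```

Emit:
jog_arm --travel '[[0,0,0.0292],[0,0,0.0584],[0,0,0.0876],[0,0,0.1168],[0,0,0.146],[0,0,0.146],[0,0,0.146],[0,0,0.146],[0,0,0.146],[0,0,0.146]]' --dr '[[0,0,0],[0,0,0],[0,0,0],[0,0,0],[0,0,0],[0,0,0],[0,0,0],[0,0,0],[0,0,0],[0,0,0]]' --claw '[1,1,1,1,1,1,0,0,0,0]' --newtons 60

```text
time_s: 4.15
tcp_pos: [0.4692, -0.332, 0.0069]
eef_rot: [-180.0, 0.0, -174.5]
contact_force: [-0.0, -0.2, -0.1]
gripper_width: 0.0533
gripper_force: 0.0
```

```bash
python3 - <<'E'
from mv import *
s=r.get_state();print(s["tcp_pos"],s["eef_rot"],s["contact_force"],s["gripper_width"],s["gripper_force"])
plan([(.469,-.3316,.007,-174.5)]*2+lin((.469,-.3316,.007,-174.5),(.469,-.3316,.227,-174.5),7))
E
```

```text
[ 0.46924387 -0.33202611  0.00691779] [-1.79986357e+02  3.45462047e-02 -1.74486929e+02] [-0.04166247 -0.17765037 -0.08017425] 0.0532625211218483 0.0
travel [[0.0,0.0,0.0],[0.0,0.0,0.0],[0.0,0.0,-0.0629],[0.0,0.0,-0.1257],[0.0,0.0,-0.1886],[0.0,0.0,-0.2514],[0.0,0.0,-0.3143],[0.0,0.0,-0.3771],[0.0,0.0,-0.44],[0.0,0.0,-0.44]]
dr [[0.0,0.0,0.0],[0.0,0.0,0.0],[0.0,0.0,0.0],[0.0,0.0,0.0],[0.0,0.0,0.0],[0.0,0.0,0.0],[0.0,0.0,0.0],[0.0,0.0,0.0],[0.0,0.0,0.0],[0.0,0.0,0.0]]
cmd [ 0.469  -0.3316  0.227 ] [ 180.      0.   -174.49]
```

Emit:
jog_arm --travel '[[0,0,0],[0,0,0],[0,0,0],[0,0,0],[0,0,0],[0,0,0],[0,0,-0.03],[0,0,-0.08],[0,0,-0.14],[0,0,-0.2]]' --dr '[[0,0,0],[0,0,0],[0,0,0],[0,0,0],[0,0,0],[0,0,0],[0,0,0],[0,0,0],[0,0,0],[0,0,0]]' --claw '[0,0,0,0,0,0,0,0,0,0]' --newtons 60

```text
time_s: 5.4
tcp_pos: [0.4685, -0.3316, 0.108]
eef_rot: [180.0, -0.0, -174.5]
contact_force: [0.2, 0.5, -3.7]
gripper_width: 0.0217
gripper_force: 60.0
```

```bash
python3 - <<'E'
from fit import *; import mv,json
json.dump({"p":[.469,-.3316,.107],"r":[180,0,-174.493]},open("cmd.json","w"))
s=r.get_state();print(s["tcp_pos"],s["contact_force"],s["moment"],s["gripper_width"],s["gripper_force"])
c=r.capture("top");print(wrench(c,.103,(.5685,-.322,5.5)))
overlay(c,(.5685,-.322,5.5),.127,(420,180,500,310),4,"ov2")
E
```

```text
[ 0.4685088  -0.33164497  0.10799283] [ 0.17394017  0.45497962 -3.65915389] [-0.10601662  0.05686991 -0.07967784] 0.021674030794706468 59.980207085609436Traceback (most recent call last):
  File "<stdin>", line 4, in <module>
  File "fit.py", line 19, in wrench
    o=np.array(o);f=least_squares(lambda p:np.hypot(*(o-p[:2]).T)-.035,g[:2],loss="soft_l1",f_scale=.001);g[:2]=f.x
                    ~~~~~~~~~~~~~^^^^^^^^^^^^^^^^^^^^^^^^^^^^^^^^^^^^^^^^^^^^^^^^^^^^^^^^^^^^^^^^^^^^^^^^
    return func(*args, **kwargs)
    vector_fun = VectorFunction(
        fun_wrapped,
    ...<6 lines>...
        workers=workers
    )
    self._update_fun()
    ~~~~~~~~~~~~~~~~^^
    self.f = self.fun_wrapped(xp_copy(self.x))
             ~~~~~~~~~~~~~~~~^^^^^^^^^^^^^^^^^
    return np.atleast_1d(self.fun(x))
                         ~~~~~~~~^^^
    return self.f(x, *self.args, **self.kwargs)
           ~~~~~~^^^^^^^^^^^^^^^^^^^^^^^^^^^^^^
  File "fit.py", line 19, in <lambda>
    o=np.array(o);f=least_squares(lambda p:np.hypot(*(o-p[:2]).T)-.035,g[:2],loss="soft_l1",f_scale=.001);g[:2]=f.x
                                                      ~^~~~~~
ValueError: operands could not be broadcast together with shapes (0,) (2,)
```

```bash
python3 - <<'E'
from fit import *
s=r.capture("scene");t=r.capture("top")
for n,c in(("s",s),("t",t)):
    ys,xs=np.nonzero(c["range_z"]>.1);P=cloud(c,np.c_[xs,ys])
    k=(np.hypot(P[:,0]-.5685,P[:,1]+.322)<.05)&(P[:,2]>.06);q=P[k];print(n,len(q),np.percentile(q,[2,50,98],axis=0).round(4).tolist() if len(q) else "")
overlay(s,(.5685,-.322,5.5),.128,(160,170,320,310),4,"a")
overlay(t,(.5685,-.322,5.5),.128,(420,180,540,320),4,"b")
a=cv2.imread("pics/a.png");b=cv2.imread("pics/b.png");cv2.imwrite("pics/ov2.png",cv2.resize(np.hstack([cv2.resize(a,(640,560)),b]),(800,400)))
E
```

```text
s 966 [[0.5189, -0.3566, 0.1095], [0.5487, -0.3211, 0.1321], [0.6073, -0.2898, 0.5327]]
t 6 [[0.5193, -0.3147, 0.4997], [0.5214, -0.3085, 0.5019], [0.5245, -0.299, 0.5035]]
```

View pics/ov2.png

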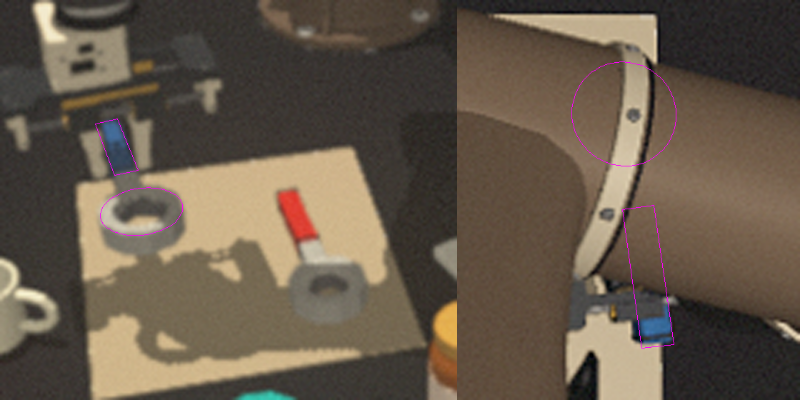

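```bash
cat >> fit.py <<'E'
def ringpose(c,g,zlo,zhi):
    ys,xs=np.nonzero(c["range_z"]>.1);P=cloud(c,np.c_[xs,ys])
    k=(np.hypot(P[:,0]-g[0],P[:,1]-g[1])<.044)&(P[:,2]>zlo)&(P[:,2]<zhi);q=P[k]
    zt=np.median(q[q[:,2]>np.percentile(q[:,2],40)][:,2])
    # plane of the top face
    A=np.c_[q[:,:2]-np.array(g[:2]),np.ones(len(q))];w=abs(q[:,2]-zt)<.004
    for _ in range(5):
        co=np.linalg.lstsq(A[w],q[w,2],rcond=None)[0];w=abs(A@co-q[:,2])<.0025
    t=q[w];p=np.array(g[:2],float);
    ang=np.arctan2(*(t[:,:2]-p).T[::-1]);rr=np.hypot(*(t[:,:2]-p).T);o=[]
    for b in np.arange(-180,180,15)*np.pi/180:
        m=abs((ang-b+np.pi)%(2*np.pi)-np.pi)<.13
        if m.sum()>2:o.append(t[m][np.argsort(rr[m])[-2:],:2].mean(0))
    o=np.array(o);f=least_squares(lambda v:np.hypot(*(o-v).T)-.0355,p,loss="soft_l1",f_scale=.001)
    return f.x,co,w.sum(),np.abs(f.fun).mean()
E
python3 - <<'E'
from fit import *
s=r.capture("scene");print(ringpose(s,(.5685,-.322),.11,.14))
E
```

```text
(array([ 0.57017918, -0.32280698]), array([0.01473263, 0.00083515, 0.12824888]), np.int64(228), np.float64(0.001614279823300443))
```

```bash
python3 - <<'E'
from mv import *
a=(.469,-.3316,.107,-174.49);b=(.469,-.3316,.235,-174.49)
N=(.5883,.0754);e=arc(N,.1,.235,.235,66,66,1)[0]
path=lin(b,e,12)
plan(lin(a,b,4)+path[:6])
print()
plan(path[6:]+lin(e,e[:2]+(.175,)+e[3:],4))
E
```

```text
travel [[0.0,0.0,-0.064],[0.0,0.0,-0.128],[0.0,0.0,-0.192],[0.0,0.0,-0.256],[-0.0181,0.0511,-0.256],[-0.0362,0.1022,-0.256],[-0.0543,0.1533,-0.256],[-0.0724,0.2044,-0.256],[-0.0905,0.2555,-0.256],[-0.1086,0.3066,-0.256]]
dr [[0.0,0.0,0.0],[0.0,0.0,0.0],[0.0,0.0,0.0],[0.0,0.0,0.0],[0.0,0.0,-0.014],[0.0,0.0,-0.028],[0.0,0.0,-0.042],[0.0,0.0,-0.056],[0.0,0.0,-0.07],[0.0,0.0,-0.084]]
cmd [ 0.5083 -0.1738  0.235 ] [ 180.      0.   -144.25]

travel [[-0.0414,0.0351,0.0],[-0.0827,0.0701,0.0],[-0.1241,0.1052,0.0],[-0.1655,0.1402,0.0],[-0.2068,0.1753,0.0],[-0.2482,0.2103,0.0],[-0.2482,0.2103,0.03],[-0.2482,0.2103,0.06],[-0.2482,0.2103,0.09],[-0.2482,0.2103,0.12]]
dr [[0.0,0.0,-0.014],[0.0,0.0,-0.028],[0.0,0.0,-0.042],[0.0,0.0,-0.056],[0.0,0.0,-0.07],[0.0,0.0,-0.084],[0.0,0.0,-0.084],[0.0,0.0,-0.084],[0.0,0.0,-0.084],[0.0,0.0,-0.084]]
cmd [ 0.5476 -0.016   0.175 ] [ 180.      0.   -114.01]
```

Emit:
jog_arm --travel '[[0,0,-0.064],[0,0,-0.128],[0,0,-0.192],[0,0,-0.256],[-0.0181,0.0511,-0.256],[-0.0362,0.1022,-0.256],[-0.0543,0.1533,-0.256],[-0.0724,0.2044,-0.256],[-0.0905,0.2555,-0.256],[-0.1086,0.3066,-0.256]]' --dr '[[0,0,0],[0,0,0],[0,0,0],[0,0,0],[0,0,-0.014],[0,0,-0.028],[0,0,-0.042],[0,0,-0.056],[0,0,-0.07],[0,0,-0.084]]' --claw '[0,0,0,0,0,0,0,0,0,0]'

```text
time_s: 6.85
tcp_pos: [0.5075, -0.173, 0.2328]
eef_rot: [179.9, -0.1, -144.1]
contact_force: [-0.5, -0.4, -3.3]
gripper_width: 0.0211
gripper_force: 60.0
```

Emit:
jog_arm --travel '[[-0.0414,0.0351,0],[-0.0827,0.0701,0],[-0.1241,0.1052,0],[-0.1655,0.1402,0],[-0.2068,0.1753,0],[-0.2482,0.2103,0],[-0.2482,0.2103,0.03],[-0.2482,0.2103,0.06],[-0.2482,0.2103,0.09],[-0.2482,0.2103,0.12]]' --dr '[[0,0,-0.014],[0,0,-0.028],[0,0,-0.042],[0,0,-0.056],[0,0,-0.07],[0,0,-0.084],[0,0,-0.084],[0,0,-0.084],[0,0,-0.084],[0,0,-0.084]]' --claw '[0,0,0,0,0,0,0,0,0,0]'

```text
time_s: 8.1
tcp_pos: [0.5472, -0.017, 0.1731]
eef_rot: [180.0, -0.0, -114.1]
contact_force: [0.8, 0.6, -2.8]
gripper_width: 0.0215
gripper_force: 60.0
```

```bash
python3 - <<'E'
from fit import *
st=r.get_state();print(st["tcp_pos"],st["eef_rot"],st["contact_force"],st["moment"],st["joints"])
s=r.capture("scene");print(ringpose(s,(.5883,.0754),.18,.21))
t=r.capture("top")
try: print(ringpose(t,(.5883,.0754),.185,.21))
except Exception as e: print("top occl",e)
overlay(s,(.5883,.0754,66),.195,(290,150,430,300),4,"a");overlay(t,(.5883,.0754,66),.195,(210,150,350,300),4,"b")
cv2.imwrite("pics/ov3.png",cv2.resize(np.hstack([cv2.imread("pics/a.png"),cv2.imread("pics/b.png")]),(800,428)))
E
```

```text
[ 0.54724088 -0.01695315  0.17313608] [ 1.79958952e+02 -3.34890504e-02 -1.14070748e+02] [ 0.76637589  0.55907341 -2.84717171] [-0.11229791  0.15190725  0.04571915] [ 1.87298701e+01  1.10548630e+01 -1.98409568e+01 -3.86489514e-03
 -5.91570522e+01 -4.27986472e+01]
(array([0.59060046, 0.07287135]), array([0.00033818, 0.00886186, 0.19197528]), np.int64(208), np.float64(0.001641005885526717))
top occl index -1 is out of bounds for axis 0 with size 0
```

View pics/ov3.png

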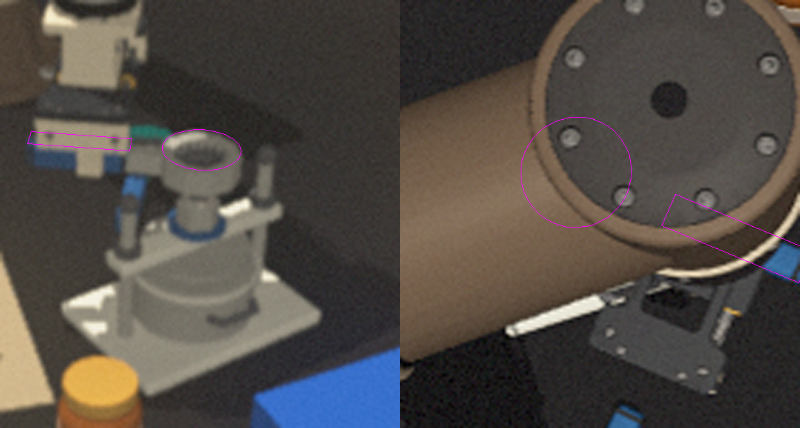

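Left: the ring hangs over the nut and stud, level, with the handle towards the front rod. It looks about 1–2 mm short in y. I'll correct that and lower it gently.

```bash
python3 - <<'E'
from mv import *
N=(.5885,.0759);f=lambda z:arc(N,.099,z,z,66,66,1)[0]
plan(lin(f(.175),f(.147),5)+lin(f(.147),f(.141),4))
E
```

```text
travel [[-0.0031,0.0,0.0112],[-0.0031,0.0,0.0224],[-0.0031,0.0,0.0336],[-0.0031,0.0,0.0448],[-0.0031,0.0,0.056],[-0.0031,0.0,0.059],[-0.0031,0.0,0.062],[-0.0031,0.0,0.065],[-0.0031,0.0,0.068],[-0.0031,0.0,0.068]]
dr [[0.0,0.0,0.0],[0.0,0.0,0.0],[0.0,0.0,0.0],[0.0,0.0,0.0],[0.0,0.0,0.0],[0.0,0.0,0.0],[0.0,0.0,0.0],[0.0,0.0,0.0],[0.0,0.0,0.0],[0.0,0.0,0.0]]
cmd [ 0.5483 -0.0145  0.141 ] [ 180.      0.   -114.01]
```

Emit:
jog_arm --travel '[[-0.0031,0,0.0112],[-0.0031,0,0.0224],[-0.0031,0,0.0336],[-0.0031,0,0.0448],[-0.0031,0,0.056],[-0.0031,0,0.059],[-0.0031,0,0.062],[-0.0031,0,0.065],[-0.0031,0,0.068],[-0.0031,0,0.068]]' --dr '[[0,0,0],[0,0,0],[0,0,0],[0,0,0],[0,0,0],[0,0,0],[0,0,0],[0,0,0],[0,0,0],[0,0,0]]' --claw '[0,0,0,0,0,0,0,0,0,0]'

```text
time_s: 9.45
tcp_pos: [0.5489, -0.0149, 0.1414]
eef_rot: [-179.9, 0.0, -114.0]
contact_force: [-1.5, -1.0, 4.0]
gripper_width: 0.0218
gripper_force: 60.0
```

```bash
python3 - <<'E'
from fit import *
st=r.get_state();print(st["tcp_pos"],st["eef_rot"],st["contact_force"],st["moment"])
s=r.capture("scene");print(ringpose(s,(.5883,.0754),.14,.18))
from mv import *
N=(.5885,.0759)
plan(arc(N,.099,.141,.141,66,36,8))
E
```

```text
[ 0.54886754 -0.01489234  0.14139604] [-1.79923383e+02  4.21628081e-02 -1.13989907e+02] [-1.46829709 -0.98102651  3.96003245] [0.1376213  0.53410316 0.1479809 ]
(array([0.59135505, 0.07539755]), array([0.01519799, 0.02208668, 0.16151926]), np.int64(206), np.float64(0.0024347398656297554))
travel [[-0.0004,0.013,0.0],[-0.0017,0.0259,0.0],[-0.0038,0.0387,0.0],[-0.0067,0.0513,0.0],[-0.0105,0.0637,0.0],[-0.015,0.0758,0.0],[-0.0204,0.0876,0.0],[-0.0265,0.0991,0.0],[-0.0265,0.0991,0.0],[-0.0265,0.0991,0.0]]
dr [[0.0,0.0,0.0104],[0.0,0.0,0.0208],[0.0,0.0,0.0312],[0.0,0.0,0.0416],[0.0,0.0,0.052],[0.0,0.0,0.0625],[0.0,0.0,0.0729],[0.0,0.0,0.0833],[0.0,0.0,0.0833],[0.0,0.0,0.0833]]
cmd [0.5084 0.0177 0.141 ] [ 180.    0. -144.]
```

Emit:
jog_arm --travel '[[-0.0004,0.013,0],[-0.0017,0.0259,0],[-0.0038,0.0387,0],[-0.0067,0.0513,0],[-0.0105,0.0637,0],[-0.015,0.0758,0],[-0.0204,0.0876,0],[-0.0265,0.0991,0],[-0.0265,0.0991,0],[-0.0265,0.0991,0]]' --dr '[[0,0,0.0104],[0,0,0.0208],[0,0,0.0312],[0,0,0.0416],[0,0,0.052],[0,0,0.0625],[0,0,0.0729],[0,0,0.0833],[0,0,0.0833],[0,0,0.0833]]' --claw '[0,0,0,0,0,0,0,0,0,0]'

```text
time_s: 10.75
tcp_pos: [0.5092, 0.0175, 0.1412]
eef_rot: [-180.0, 0.1, -143.9]
contact_force: [-0.2, 0.2, 4.7]
gripper_width: 0.0218
gripper_force: 60.0
```

```bash
python3 - <<'E'
from fit import *
st=r.get_state();print(st["tcp_pos"],st["eef_rot"],st["contact_force"],st["moment"])
s=r.capture("scene");print(ringpose(s,(.5883,.0754),.13,.18))
from mv import *
N=(.5885,.0759)
plan(arc(N,.099,.141,.141,36,6,8))
E
```

```text
[0.50918593 0.01748033 0.14115326] [-1.79964265e+02  8.73264621e-02 -1.43893202e+02] [-0.20073087  0.22039978  4.69537312] [ 0.22528011 -0.07734115  0.05340201]
(array([0.59115146, 0.07554053]), array([0.01209523, 0.00303069, 0.16183852]), np.int64(194), np.float64(0.002139019773117634))
travel [[-0.0004,0.0129,0.0],[-0.0017,0.0258,0.0],[-0.0038,0.0386,0.0],[-0.0068,0.0512,0.0],[-0.0105,0.0636,0.0],[-0.0151,0.0757,0.0],[-0.0204,0.0875,0.0],[-0.0265,0.099,0.0],[-0.0265,0.099,0.0],[-0.0265,0.099,0.0]]
dr [[0.0,0.0,0.0104],[0.0,0.0,0.0208],[0.0,0.0,0.0312],[0.0,0.0,0.0417],[0.0,0.0,0.0521],[0.0,0.0,0.0625],[0.0,0.0,0.0729],[0.0,0.0,0.0833],[0.0,0.0,0.0833],[0.0,0.0,0.0833]]
cmd [0.49   0.0656 0.141 ] [ 180.      0.   -173.99]
```

Emit:
jog_arm --travel '[[-0.0004,0.0129,0],[-0.0017,0.0258,0],[-0.0038,0.0386,0],[-0.0068,0.0512,0],[-0.0105,0.0636,0],[-0.0151,0.0757,0],[-0.0204,0.0875,0],[-0.0265,0.099,0],[-0.0265,0.099,0],[-0.0265,0.099,0]]' --dr '[[0,0,0.0104],[0,0,0.0208],[0,0,0.0312],[0,0,0.0417],[0,0,0.0521],[0,0,0.0625],[0,0,0.0729],[0,0,0.0833],[0,0,0.0833],[0,0,0.0833]]' --claw '[0,0,0,0,0,0,0,0,0,0]'

```text
time_s: 12.05
tcp_pos: [0.4909, 0.0653, 0.1411]
eef_rot: [180.0, 0.1, -173.9]
contact_force: [-0.6, -0.7, 5.3]
gripper_width: 0.0217
gripper_force: 60.0
```

```bash
python3 - <<'E'
from fit import *
st=r.get_state();print(st["tcp_pos"],st["eef_rot"],st["contact_force"],st["moment"])
s=r.capture("scene");print(ringpose(s,(.5883,.0754),.13,.18))
from mv import *
N=(.5885,.0759)
plan(arc(N,.099,.141,.141,6,6,1)+lin(arc(N,.099,.141,.141,6,6,1)[0],arc(N,.099,.135,.135,6,6,1)[0],6))
E
```

```text
[0.49091862 0.06532116 0.14105937] [ 1.79994684e+02  8.45655060e-02 -1.73885526e+02] [-0.58116511 -0.68913095  5.32200213] [-0.18058023 -0.37824372 -0.00483513]
(array([0.59056517, 0.07493976]), array([ 0.01683215, -0.00117493,  0.1617169 ]), np.int64(198), np.float64(0.0021229345693751845))
travel [[-0.0001,0.0,0.0],[-0.0001,0.0,0.002],[-0.0001,0.0,0.004],[-0.0001,0.0,0.006],[-0.0001,0.0,0.008],[-0.0001,0.0,0.01],[-0.0001,0.0,0.012],[-0.0001,0.0,0.012],[-0.0001,0.0,0.012],[-0.0001,0.0,0.012]]
dr [[0.0,0.0,0.0],[0.0,0.0,0.0],[0.0,0.0,0.0],[0.0,0.0,0.0],[0.0,0.0,0.0],[0.0,0.0,0.0],[0.0,0.0,0.0],[0.0,0.0,0.0],[0.0,0.0,0.0],[0.0,0.0,0.0]]
cmd [0.4901 0.0656 0.135 ] [ 180.      0.   -173.99]
```

```bash
cat > rel.py <<'E'
from fit import *
def cyl(P,c0,rad,zlo,zhi,tol=.006):
    c=np.array(c0,float)
    for t in(tol,.004,.003,.003):
        k=(P[:,2]>zlo)&(P[:,2]<zhi)&(abs(np.hypot(*(P[:,:2]-c).T)-rad)<t)
        q=P[k][:,:2];f=least_squares(lambda v:np.hypot(*(q-v).T)-rad,c,loss="soft_l1",f_scale=.001);c=f.x
    return c.round(4),len(q)
def clouds(n):
    o=[]
    for _ in range(n):
        s=r.capture("scene");ys,xs=np.nonzero(s["range_z"]>.1)
        k=(xs>290)&(xs<430)&(ys>150)&(ys<310);o.append(cloud(s,np.c_[xs[k],ys[k]]))
    return np.vstack(o)
def report(z=.139):
    P=clouds(5)
    print("ring",cyl(P,(.590,.0755),.036,z+.003,z+.021))
    print("ring2",cyl(P,(.590,.0755),.036,z+.006,z+.018,.004))
    print("mould",cyl(P,(.589,.0755),.060,.025,.065))
    print("collar",cyl(P,(.589,.0755),.028,.111,.117,.004))
    a=cyl(P,(.566,.151),.007,.115,.17,.005);b=cyl(P,(.610,0.),.007,.115,.17,.005);print("rods",a,b,(a[0]+b[0])/2)
E
python3 -c "
from rel import *
report()"
```

```text
ring (array([0.5916, 0.0753]), 793)
ring2 (array([0.5916, 0.0753]), 516)
mould (array([0.5892, 0.0751]), 1814)
collar (array([0.5889, 0.0752]), 176)
rods (array([0.5681, 0.1517]), 407) (array([ 0.612 , -0.0017]), 477) [0.59005 0.075  ]
```

```bash
python3 - <<'E'
from mv import *
import json
json.dump({"p":[.49,.0656,.141],"r":[180,0,-173.99]},open("cmd.json","w"))
N=(.5863,.0757)
plan(arc(N,.099,.140,.140,6,6,2)+arc(N,.099,.139,.139,6,-26,8))
E
```

```text
travel [[0.0043,0.0,0.002],[0.0043,0.0,0.002],[0.0039,0.0138,0.004],[0.0024,0.0275,0.004],[0.0,0.0411,0.004],[-0.0033,0.0545,0.004],[-0.0076,0.0677,0.004],[-0.0128,0.0805,0.004],[-0.0188,0.0929,0.004],[-0.0258,0.1049,0.004]]
dr [[0.0,0.0,0.0],[0.0,0.0,0.0],[0.0,0.0,0.0111],[0.0,0.0,0.0222],[0.0,0.0,0.0334],[0.0,0.0,0.0445],[0.0,0.0,0.0556],[0.0,0.0,0.0667],[0.0,0.0,0.0778],[0.0,0.0,0.0889]]
cmd [0.4973 0.1191 0.139 ] [-180.      0.    154.01]
```

Emit:
jog_arm --travel '[[0.0043,0,0.002],[0.0043,0,0.002],[0.0039,0.0138,0.004],[0.0024,0.0275,0.004],[0,0.0411,0.004],[-0.0033,0.0545,0.004],[-0.0076,0.0677,0.004],[-0.0128,0.0805,0.004],[-0.0188,0.0929,0.004],[-0.0258,0.1049,0.004]]' --dr '[[0,0,0],[0,0,0],[0,0,0.0111],[0,0,0.0222],[0,0,0.0334],[0,0,0.0445],[0,0,0.0556],[0,0,0.0667],[0,0,0.0778],[0,0,0.0889]]' --claw '[0,0,0,0,0,0,0,0,0,0]'

```text
time_s: 13.6
tcp_pos: [0.4986, 0.1183, 0.1385]
eef_rot: [-180.0, 0.1, 154.0]
contact_force: [7.0, -4.9, -1.0]
gripper_width: 0.0216
gripper_force: 60.0
```

```bash
python3 - <<'E'
from rel import *
st=r.get_state();print(st["tcp_pos"],st["eef_rot"],st["contact_force"],st["moment"])
s=r.capture("scene");print(ringpose(s,(.589,.0754),.13,.18))
report(.138)
E
```

```text
[0.49857673 0.11833822 0.13847619] [-1.79971687e+02  9.13246916e-02  1.53988720e+02] [ 6.98011505 -4.94768476 -1.01513437] [-1.81410638 -2.69300271  0.35423927]
(array([0.59026041, 0.07455069]), array([-0.00516633,  0.00753364,  0.15827709]), np.int64(192), np.float64(0.0016396395934799967))
ring (array([0.5899, 0.075 ]), 918)
ring2 (array([0.5901, 0.0748]), 510)
mould (array([0.5891, 0.0753]), 1791)
collar (array([0.5884, 0.0757]), 163)
rods (array([0.5677, 0.1518]), 411) (array([ 0.6123, -0.0019]), 484) [0.59    0.07495]
```

It dropped in: the vertical load is gone and there is some lateral load. I'll re-centre slightly and push it down.

```bash
python3 - <<'E'
from mv import *
N=(.5874,.0752);f=lambda z:arc(N,.099,z,z,-26,-26,1)[0]
plan([f(.139)]+lin(f(.139),f(.1195),8))
E
```

```text
travel [[-0.0024,0.0,0.0],[-0.0024,0.0,0.0049],[-0.0024,0.0,0.0097],[-0.0024,0.0,0.0146],[-0.0024,0.0,0.0195],[-0.0024,0.0,0.0244],[-0.0024,0.0,0.0292],[-0.0024,0.0,0.0341],[-0.0024,0.0,0.039],[-0.0024,0.0,0.039]]
dr [[0.0,0.0,0.0],[0.0,0.0,0.0],[0.0,0.0,0.0],[0.0,0.0,0.0],[0.0,0.0,0.0],[0.0,0.0,0.0],[0.0,0.0,0.0],[0.0,0.0,0.0],[0.0,0.0,0.0],[0.0,0.0,0.0]]
cmd [0.4984 0.1186 0.1195] [-180.      0.    154.01]
```

Emit:
jog_arm --travel '[[-0.0024,0,0],[-0.0024,0,0.0049],[-0.0024,0,0.0097],[-0.0024,0,0.0146],[-0.0024,0,0.0195],[-0.0024,0,0.0244],[-0.0024,0,0.0292],[-0.0024,0,0.0341],[-0.0024,0,0.039],[-0.0024,0,0.039]]' --dr '[[0,0,0],[0,0,0],[0,0,0],[0,0,0],[0,0,0],[0,0,0],[0,0,0],[0,0,0],[0,0,0],[0,0,0]]' --claw '[0,0,0,0,0,0,0,0,0,0]'

```text
time_s: 15.15
tcp_pos: [0.4978, 0.1179, 0.119]
eef_rot: [-179.9, -0.0, 154.0]
contact_force: [-2.6, -0.2, 5.5]
gripper_width: 0.0214
gripper_force: 60.0
```

```bash
python3 - <<'E'
from rel import *
st=r.get_state();print(st["tcp_pos"],st["eef_rot"],st["contact_force"],st["moment"])
s=r.capture("scene");print(ringpose(s,(.589,.0754),.12,.18))
report(.117)
E
```

```text
[0.49777041 0.11785055 0.11898754] [-1.79933024e+02 -4.27462696e-02  1.54049393e+02] [-2.64388316 -0.16242573  5.48120569] [-0.5694729   0.46630163  0.20315174]
(array([0.58893584, 0.07611425]), array([ 0.06985974, -0.02995531,  0.15293673]), np.int64(137), np.float64(0.002295626990475026))
ring (array([0.5889, 0.0754]), 64)
ring2 (array([0.5868, 0.0773]), 6)
mould (array([0.5893, 0.0752]), 1831)
collar (array([0.5889, 0.0754]), 168)
rods (array([0.5677, 0.1513]), 413) (array([ 0.6123, -0.0021]), 482) [0.59   0.0746]
```

The ring is partly down (top at 0.153 instead of 0.141), and the wrench has tipped about 4.4° in the grip. I'll tilt the gripper to push the ring end down, with a small wiggle.

Emit:
jog_arm --travel '[[-0.001,0,-0.001],[-0.002,0,-0.002],[-0.003,0,-0.003],[-0.003,-0.0104,-0.003],[-0.003,-0.0104,-0.003],[-0.003,0,-0.003],[-0.003,0.0104,-0.003],[-0.003,0.0104,-0.003],[-0.003,0,-0.003],[-0.003,0,-0.003]]' --dr '[[0,0.004,0],[0,0.008,0],[0,0.0122,0],[0,0.0122,-0.0083],[0,0.0122,-0.0083],[0,0.0122,0],[0,0.0122,0.0083],[0,0.0122,0.0083],[0,0.0122,0],[0,0.0122,0]]' --claw '[0,0,0,0,0,0,0,0,0,0]'

```text
time_s: 16.7
tcp_pos: [0.4971, 0.1177, 0.1192]
eef_rot: [-179.9, -4.6, 154.0]
contact_force: [-5.8, 5.3, 0.3]
gripper_width: 0.0214
gripper_force: 60.0
```

```bash
python3 - <<'E'
from rel import *
st=r.get_state();print(st["tcp_pos"],st["eef_rot"],st["contact_force"],st["moment"])
s=r.capture("scene");print(ringpose(s,(.589,.0754),.12,.18))
report(.117)
cv2.imwrite("pics/s5.png",cv2.resize(s["pixels"][170:290,300:420],None,fx=5,fy=5,interpolation=cv2.INTER_CUBIC)[:,:,::-1])
E
```

```text
[0.49708891 0.11765302 0.1192141 ] [-179.88621689   -4.64510978  154.03727443] [-5.83850319  5.33031542  0.2588344 ] [1.51061659 1.81192617 0.23802495]
(array([0.58861073, 0.07525368]), array([ 0.07308755, -0.03496122,  0.15226461]), np.int64(148), np.float64(0.001319289784068156))
ring (array([0.5891, 0.075 ]), 155)
ring2 (array([0.5887, 0.0754]), 38)
mould (array([0.5891, 0.0751]), 1816)
collar (array([0.5888, 0.0756]), 173)
rods (array([0.5679, 0.1518]), 411) (array([ 0.6126, -0.002 ]), 483) [0.59025 0.0749 ]
```

View pics/s5.png

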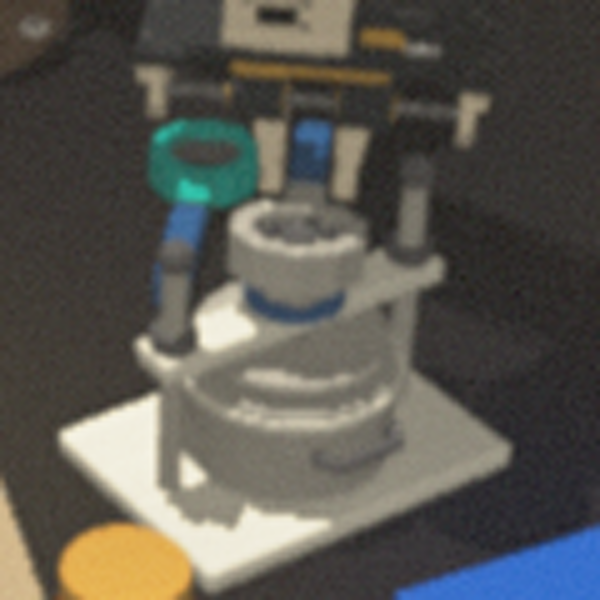

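The picture shows the ring about half down and tipped, with the handle end low. I'll release it on the nut, level the tool and see how it settles.

Emit:
jog_arm --travel '[[0,0,0],[0,0,0],[0,0,0],[0,0,0],[0.0015,0,0],[0.003,0,0],[0.003,0,0],[0.003,0,0],[0.003,0,0],[0.003,0,0]]' --dr '[[0,0,0],[0,0,0],[0,0,0],[0,0,0],[0,-0.0061,0],[0,-0.0122,0],[0,-0.0122,0],[0,-0.0122,0],[0,-0.0122,0],[0,-0.0122,0]]' --claw '[0.45,0.45,0.45,0.45,0.45,0.45,0.45,0.45,0.45,0.45]'

```text
time_s: 18.25
tcp_pos: [0.4985, 0.118, 0.1205]
eef_rot: [-180.0, -0.0, 154.0]
contact_force: [-0.4, -1.3, -0.2]
gripper_width: 0.0392
gripper_force: 0.6
```

```bash
python3 - <<'E'
from rel import *
st=r.get_state();print(st["tcp_pos"],st["eef_rot"],st["contact_force"],st["moment"],st["gripper_width"])
s=r.capture("scene");print(ringpose(s,(.589,.0754),.12,.18))
report(.117)
cv2.imwrite("pics/s6.png",cv2.resize(s["pixels"][170:290,300:420],None,fx=5,fy=5,interpolation=cv2.INTER_CUBIC)[:,:,::-1])
E
```

```text
[0.49846893 0.11803005 0.12050382] [-1.79979344e+02 -3.28522039e-02  1.53987145e+02] [-0.44032006 -1.31389845 -0.23570108] [-0.39956601  0.48416625 -0.00969941] 0.03924319914897934
(array([0.58834498, 0.07564508]), array([ 0.09134206, -0.03969539,  0.15138536]), np.int64(103), np.float64(0.0014474230216974659))
ring (array([0.5898, 0.0754]), 120)
ring2 (array([0.5896, 0.0757]), 36)
mould (array([0.5891, 0.0752]), 1820)
collar (array([0.5884, 0.0754]), 188)
rods (array([0.5679, 0.1515]), 420) (array([ 0.6122, -0.002 ]), 480) [0.59005 0.07475]
```

View pics/s6.png

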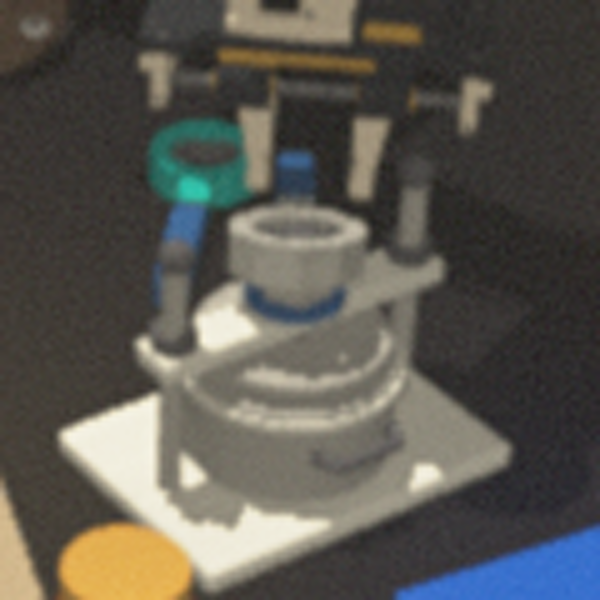

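Emit:
jog_arm --travel '[[-0.0013,0,-0.0005],[-0.0026,0,-0.001],[-0.0026,0,-0.001],[-0.0026,0,-0.001],[-0.0026,0,-0.001],[-0.0026,0,-0.001],[-0.0026,0,-0.001],[-0.0026,0,-0.001],[-0.0026,0,-0.001],[-0.0026,0,-0.001]]' --dr '[[0,-0.0079,0],[0,-0.0158,0],[0,-0.0158,0],[0,-0.0158,0],[0,-0.0158,0],[0,-0.0158,0],[0,-0.0158,0],[0,-0.0158,0],[0,-0.0158,0],[0,-0.0158,0]]' --claw '[0.45,0.45,0.45,0,0,0,0,0,0,0]' --newtons 60

```text
time_s: 19.8
tcp_pos: [0.4986, 0.1167, 0.1205]
eef_rot: [-179.9, 5.6, 154.0]
contact_force: [-5.3, -1.6, -0.5]
gripper_width: 0.0204
gripper_force: 59.9
```

```bash
python3 - <<'E'
from rel import *
st=r.get_state();print(st["tcp_pos"],st["eef_rot"],st["contact_force"],st["moment"],st["gripper_width"],st["gripper_force"])
# commanded now; next target: level, TCP s=.099 z=.1314, then down
import json
R0=R.from_euler('xyz',[180,0,154.01],degrees=True);p=np.array([.4984,.1186,.121])+R0.apply([-.0013,0,-.0005]);R1=R0*R.from_rotvec([0,-.0158*360,0],degrees=True)
json.dump({"p":p.tolist(),"r":R1.as_euler('xyz',degrees=True).tolist()},open("cmd.json","w"));print(p,R1.as_euler('xyz',degrees=True))
from mv import *
N=(.5873,.0752);f=lambda z:arc(N,.099,z,z,-26,-26,1)[0]
g=lambda z,w:arc(N,.099,z,z,w,w,1)[0]
plan([f(.1245),f(.128),f(.1314),g(.1305,-24),g(.1295,-22),g(.128,-20),g(.126,-18),g(.124,-16),g(.122,-14),g(.1205,-12)])
E
```

```text
[0.49862054 0.11673939 0.12050156] [-179.86726486    5.56317766  153.95517816] [-5.31494926 -1.56935584 -0.45356197] [-0.62107648  2.32513395 -0.15974059] 0.020373738117816346 59.93674278259277
[0.49956853 0.11803032 0.1215    ] [180.      5.688 154.01 ]
travel [[0.0021,-0.0001,-0.0062],[0.0014,-0.0001,-0.0132],[0.0008,-0.0001,-0.02],[0.0008,-0.007,-0.0182],[0.0007,-0.0139,-0.0161],[0.0004,-0.0208,-0.0131],[-0.0001,-0.0276,-0.009],[-0.0008,-0.0345,-0.0049],[-0.0017,-0.0412,-0.0008],[-0.0029,-0.048,0.0023]]
dr [[0.0,0.0158,0.0],[0.0,0.0158,0.0],[0.0,0.0158,0.0],[-0.0003,0.0158,-0.0055],[-0.0006,0.0158,-0.0111],[-0.0008,0.0158,-0.0166],[-0.0011,0.0158,-0.0222],[-0.0014,0.0158,-0.0277],[-0.0017,0.0157,-0.0333],[-0.0019,0.0157,-0.0388]]
cmd [0.4905 0.0958 0.1205] [-1.7999e+02  1.0000e-02  1.6799e+02]
```

Emit:
jog_arm --travel '[[0.0005,0,-0.007],[0.0006,0,-0.0135],[0.0008,0,-0.02],[0.0008,-0.007,-0.0182],[0.0007,-0.0139,-0.0161],[0.0004,-0.0208,-0.0131],[-0.0001,-0.0276,-0.009],[-0.0008,-0.0345,-0.0049],[-0.0017,-0.0412,-0.0008],[-0.0029,-0.048,0.0023]]' --dr '[[0,0.0053,0],[0,0.0105,0],[0,0.0158,0],[-0.0003,0.0158,-0.0055],[-0.0006,0.0158,-0.0111],[-0.0008,0.0158,-0.0166],[-0.0011,0.0158,-0.0222],[-0.0014,0.0158,-0.0277],[-0.0017,0.0157,-0.0333],[-0.0019,0.0157,-0.0388]]' --claw '[0,0,0,0,0,0,0,0,0,0]'

```text
time_s: 21.05
tcp_pos: [0.4914, 0.0953, 0.1207]
eef_rot: [180.0, 0.0, 168.0]
contact_force: [-2.3, -1.5, 5.6]
gripper_width: 0.0203
gripper_force: 60.0
```

```bash
python3 - <<'E'
from rel import *
st=r.get_state();print(st["tcp_pos"],st["eef_rot"],st["contact_force"],st["moment"],st["gripper_width"],st["gripper_force"])
s=r.capture("scene");print(ringpose(s,(.589,.0754),.12,.18));report(.117)
E
```

```text
[0.49139541 0.09531333 0.12074186] [1.79967601e+02 4.35883575e-02 1.68026483e+02] [-2.32027447 -1.50414553  5.59747772] [-0.75096769  0.82849723 -0.22928588] 0.02030346845828371 59.98473644256592
(array([0.58872131, 0.07362167]), array([-0.00441706,  0.00711596,  0.15064797]), np.int64(99), np.float64(0.001912119056038466))
ring (array([0.5899, 0.0745]), 375)
ring2 (array([0.59  , 0.0747]), 237)
mould (array([0.5891, 0.0751]), 1808)
collar (array([0.5892, 0.0752]), 167)
rods (array([0.5679, 0.1517]), 410) (array([ 0.6124, -0.0022]), 468) [0.59015 0.07475]
```

```bash
python3 - <<'E'
from rel import *
P=clouds(4);d=P[:,:2]-[.5895,.075];rr=np.hypot(*d.T);a=np.degrees(np.arctan2(d[:,1],d[:,0]))
h=lambda k:np.histogram(P[k][:,2],bins=np.arange(.108,.172,.003))[0].tolist()
print(np.arange(.108,.169,.003).round(3).tolist())
print("0-15",h(rr<.015));print("15-24",h((rr>.015)&(rr<.024)));print("26-34",h((rr>.026)&(rr<.034)));print("34-39",h((rr>.034)&(rr<.039)))
for lo in range(-180,180,60):
    k=(rr>.026)&(rr<.034)&(a>lo)&(a<lo+60)&(P[:,2]>.13);print(lo,k.sum(),np.median(P[k][:,2]).round(4) if k.sum() else "")
E
```

```text
[0.108, 0.111, 0.114, 0.117, 0.12, 0.123, 0.126, 0.129, 0.132, 0.135, 0.138, 0.141, 0.144, 0.147, 0.15, 0.153, 0.156, 0.159, 0.162, 0.165, 0.168]
0-15 [0, 0, 1, 0, 0, 0, 0, 0, 0, 0, 1, 14, 34, 30, 65, 22, 0, 0, 0, 0, 0]
15-24 [0, 3, 55, 49, 6, 0, 0, 0, 0, 8, 18, 5, 2, 1, 18, 10, 0, 0, 0, 0, 0]
26-34 [69, 55, 57, 50, 2, 0, 0, 13, 45, 54, 69, 110, 77, 100, 105, 88, 24, 0, 0, 0, 0]
34-39 [40, 4, 0, 0, 2, 6, 11, 53, 86, 101, 112, 110, 73, 71, 43, 25, 8, 0, 0, 0, 0]
-180 86 0.1414
-120 80 0.1486
-60 238 0.1487
0 132 0.1508
60 64 0.1469
120 85 0.1403
```

The histogram shows the handle side of the ring is down on the collar and the far side is about 10 mm high, so handle pressure is wedging it. I'll release, measure the tilt, regrip at that tilt, then level about the near collar edge.

Emit:
jog_arm --travel '[[0,0,0],[0,0,0],[0,0,0],[0,0,0],[0,0,0],[0,0,0],[0,0,0],[0,0,0],[0,0,0],[0,0,0]]' --dr '[[0,0,0],[0,0,0],[0,0,0],[0,0,0],[0,0,0],[0,0,0],[0,0,0],[0,0,0],[0,0,0],[0,0,0]]' --claw '[0.45,0.45,0.45,0.45,0.45,0.45,0.45,0.45,0.45,0.45]'

```text
time_s: 22.8
tcp_pos: [0.4905, 0.0954, 0.1202]
eef_rot: [-180.0, 0.0, 168.0]
contact_force: [-0.6, -0.4, -0.6]
gripper_width: 0.0396
gripper_force: 0.0
```

```bash
cat > tilt.py <<'E'
from rel import *
def model(n=120):
    # ring outer side + top annulus sampled as SDF: distance from point to solid ring annulus surface
    pass
def ringfit(P,w0,c0=(.589,.0753,.135)):
    """fit ring (cylinder r .036, h .024) centre and tilt along/across the handle by signed distance; returns centre, pitch(handle-low +), roll"""
    k=(np.hypot(P[:,0]-c0[0],P[:,1]-c0[1])<.042)&(np.hypot(P[:,0]-c0[0],P[:,1]-c0[1])>.021)&(P[:,2]>.124)&(P[:,2]<.17)
    a=np.radians(w0);out=np.array([-np.cos(a),-np.sin(a)])
    k&=(((P[:,:2]-c0[:2])@out)<.028);q=P[k]
    def res(v):
        A=R.from_euler('zyx',[w0,v[3],v[4]],degrees=True)  # wrench x forward; pitch
        l=A.inv().apply(q-v[:3]);rad=np.hypot(l[:,0],l[:,1])-.036;h=l[:,2]-.012
        return np.where((rad>0)&(h>0),np.hypot(rad,h),np.maximum(rad,h))
    best=None
    for p in(0,-5,-10):
        f=least_squares(res,[*c0,p,0],loss="soft_l1",f_scale=.001)
        if best is None or f.cost<best.cost:best=f
    return best.x.round(4),round(float(np.abs(best.fun).mean()),5),len(q)
E
python3 - <<'E'
from tilt import *
st=r.get_state();print(st["tcp_pos"],st["gripper_width"])
P=clouds(6)
for w in(-12,):print(ringfit(P,w))
s=r.capture("scene");hsv=cv2.cvtColor(s["pixels"],cv2.COLOR_RGB2HSV)
cv2.imwrite("pics/s7.png",cv2.resize(s["pixels"][170:270,310:410],None,fx=6,fy=6,interpolation=cv2.INTER_CUBIC)[:,:,::-1])
m=(hsv[...,0]>95)&(hsv[...,0]<125)&(hsv[...,1]>100);ys,xs=np.nonzero(m&(s["range_z"]>.1));Q=cloud(s,np.c_[xs,ys])
a=np.radians(-12);out=np.array([-np.cos(a),-np.sin(a)]);sd=(Q[:,:2]-[.589,.0753])@out;l=(Q[:,:2]-[.589,.0753])@[-out[1],out[0]]
k=(sd>.06)&(sd<.17)&(abs(l)<.02)&(Q[:,2]>.08);o=np.argsort(sd[k]);print(np.c_[sd[k],l[k],Q[k][:,2]][o].round(3)[::4].tolist())
E
```

```text
[0.49052206 0.09535077 0.12018767] 0.03960089528690968
(array([  0.5888,   0.0748,   0.136 , -12.8877,  -2.8098]), 0.00161, 2085)
[[0.076, -0.01, 0.132], [0.083, 0.0, 0.132], [0.096, -0.007, 0.127], [0.1, 0.006, 0.125], [0.104, -0.009, 0.125], [0.114, -0.005, 0.123], [0.118, 0.001, 0.121], [0.125, -0.001, 0.12], [0.128, 0.005, 0.115], [0.131, 0.004, 0.116], [0.134, 0.004, 0.118], [0.14, 0.0, 0.118], [0.142, -0.003, 0.116], [0.146, -0.016, 0.113], [0.149, -0.001, 0.116]]
```

View pics/s7.png

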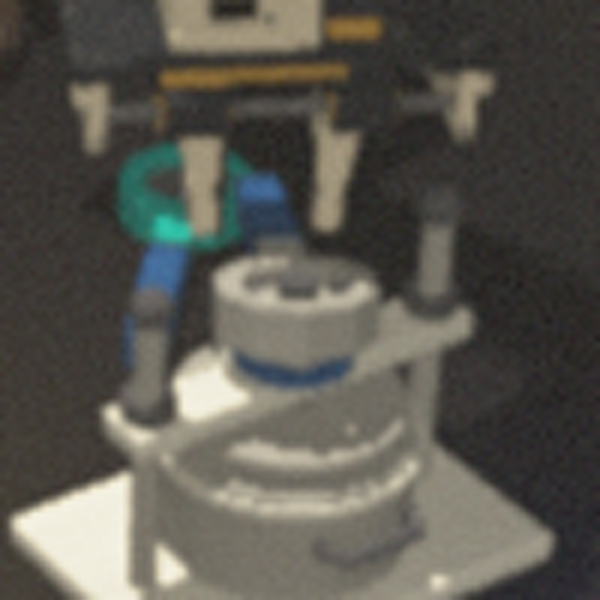

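In the picture the ring is tilted about 13° on the nut. The handle sags and the ring's near edge sits on the collar, which matches the fit (13°). So the hex is engaged and the wrench only needs levelling about the near collar edge.

```bash
cat >> mv.py <<'E'
def plan2(rows,N):
    """rows of (s,z,w,tilt): tool at distance s from axis N on the handle side, wrench yaw w, tool tilt about its y (+ = ring end down)"""
    c=load();p0=np.array(c["p"]);R0=R.from_euler('xyz',c["r"],degrees=True);rows=list(rows)+[rows[-1]]*(10-len(rows));T=[];D=[]
    for s,z,w,t in rows:
        a=np.radians(w);p=np.array([N[0]-s*np.cos(a),N[1]-s*np.sin(a),z]);Q=R.from_euler('xyz',[180,0,w-180],degrees=True)*R.from_rotvec([0,t,0],degrees=True)
        T.append((np.round(R0.inv().apply(p-p0)/.5,4)+0.).tolist());D.append((np.round((R0.inv()*Q).as_rotvec(degrees=True)/360,4)+0.).tolist())
    print("travel",json.dumps(T));print("dr",json.dumps(D))
    p=p0+R0.apply(np.array(T[-1])*.5);q=(R0*R.from_rotvec(np.array(D[-1])*360,degrees=True)).as_euler('xyz',degrees=True)
    json.dump({"p":p.tolist(),"r":q.tolist()},open("cmd.json","w"));print("cmd",p.round(4),q.round(2))
def level(t,z=.121,s=.099,e=.028,ze=.118):
    a=np.radians(t);d=np.array([s-e,z-ze]);return (e+d[0]*np.cos(a)+d[1]*np.sin(a), ze-d[0]*np.sin(a)+d[1]*np.cos(a))
E
python3 - <<'E'
from mv import *
N=(.5873,.0752);print(load())
A=[(*level(t),-12,-t) for t in(3,6,9,13)]
plan2(A,N);print()
plan2([(*level(t),-12,-t) for t in(13,11,9,7,5,3,1,0)],N)
E
```

```text
{'p': [0.4904507856967998, 0.0957751994616095, 0.1204993736461833], 'r': [-179.98927171228988, 0.006470668177121223, 167.9890310489861]}
travel [[0.0001, 0.0, 0.0064], [-0.0002, 0.0, 0.0139], [-0.0008, 0.0, 0.0213], [-0.0023, 0.0, 0.0311], [-0.0023, 0.0, 0.0311], [-0.0023, 0.0, 0.0311], [-0.0023, 0.0, 0.0311], [-0.0023, 0.0, 0.0311], [-0.0023, 0.0, 0.0311], [-0.0023, 0.0, 0.0311]]
dr [[0.0, -0.0083, 0.0], [0.0, -0.0166, 0.0], [0.0, -0.025, 0.0], [0.0, -0.0361, 0.0], [0.0, -0.0361, 0.0], [0.0, -0.0361, 0.0], [0.0, -0.0361, 0.0], [0.0, -0.0361, 0.0], [0.0, -0.0361, 0.0], [0.0, -0.0361, 0.0]]
cmd [0.4916 0.0955 0.1049] [-179.99   13.    167.99]

travel [[0.0, 0.0, 0.0], [-0.0003, 0.0, -0.005], [-0.0008, 0.0, -0.0099], [-0.0014, 0.0, -0.0148], [-0.0022, 0.0, -0.0197], [-0.0032, 0.0, -0.0246], [-0.0044, 0.0, -0.0294], [-0.005, 0.0, -0.0318], [-0.005, 0.0, -0.0318], [-0.005, 0.0, -0.0318]]
dr [[0.0, 0.0, 0.0], [0.0, 0.0056, 0.0], [0.0, 0.0111, 0.0], [0.0, 0.0167, 0.0], [0.0, 0.0222, 0.0], [0.0, 0.0278, 0.0], [0.0, 0.0333, 0.0], [0.0, 0.0361, 0.0], [0.0, 0.0361, 0.0], [0.0, 0.0361, 0.0]]
cmd [0.4905 0.0958 0.121 ] [-1.7999e+02  1.0000e-02  1.6799e+02]
```

Emit:
jog_arm --travel '[[0.0001,0,0.0064],[-0.0002,0,0.0139],[-0.0008,0,0.0213],[-0.0023,0,0.0311],[-0.0023,0,0.0311],[-0.0023,0,0.0311],[-0.0023,0,0.0311],[-0.0023,0,0.0311],[-0.0023,0,0.0311],[-0.0023,0,0.0311]]' --dr '[[0,-0.0083,0],[0,-0.0166,0],[0,-0.025,0],[0,-0.0361,0],[0,-0.0361,0],[0,-0.0361,0],[0,-0.0361,0],[0,-0.0361,0],[0,-0.0361,0],[0,-0.0361,0]]' --claw '[0.45,0.45,0.45,0.45,0.45,0,0,0,0,0]' --newtons 60

```text
time_s: 24.4
tcp_pos: [0.4924, 0.0955, 0.1051]
eef_rot: [180.0, 13.1, 168.0]
contact_force: [5.3, -0.3, 0.2]
gripper_width: 0.0216
gripper_force: 60.0
```

Emit:
jog_arm --travel '[[0,0,0],[-0.0003,0,-0.005],[-0.0008,0,-0.0099],[-0.0014,0,-0.0148],[-0.0022,0,-0.0197],[-0.0032,0,-0.0246],[-0.0044,0,-0.0294],[-0.005,0,-0.0318],[-0.005,0,-0.0318],[-0.005,0,-0.0318]]' --dr '[[0,0,0],[0,0.0056,0],[0,0.0111,0],[0,0.0167,0],[0,0.0222,0],[0,0.0278,0],[0,0.0333,0],[0,0.0361,0],[0,0.0361,0],[0,0.0361,0]]' --claw '[0,0,0,0,0,0,0,0,0,0]'

```text
time_s: 25.65
tcp_pos: [0.4898, 0.0952, 0.1202]
eef_rot: [-180.0, -0.0, 168.0]
contact_force: [-3.0, 2.8, -2.8]
gripper_width: 0.0216
gripper_force: 60.0
```

```bash
python3 - <<'E'
from tilt import *
st=r.get_state();print(st["tcp_pos"],st["eef_rot"],st["contact_force"],st["moment"],st["gripper_width"],st["gripper_force"])
print(ringfit(clouds(6),-12,(.589,.0753,.130)))
E
```

```text
[0.48977357 0.09524443 0.12022184] [-1.79964597e+02 -2.85508376e-02  1.67990060e+02] [-2.99163329  2.79394784 -2.84460779] [0.89192653 0.99402331 0.2002747 ] 0.02162005295957739 60.00400722026825
(array([0.5908, 0.0739, 0.1283, 0.3226, 0.0828]), 0.00153, 1969)
```

The ring is now level and fully down (centre z 0.128, pitch 0.3°). First swing back counter-clockwise to the front limit, then drive.

```bash
python3 - <<'E'
from mv import *
N=(.5873,.0752)
plan2([(.099,.121,w,0) for w in np.linspace(-12,64,10)[1:]],N);print()
plan2([(.099,.121,w,0) for w in np.linspace(64,-32,11)[1:]],N)
E
```

```text
travel [[-0.0022, -0.0291, 0.0], [-0.0086, -0.0575, 0.0], [-0.0191, -0.0847, 0.0], [-0.0334, -0.1101, 0.0], [-0.0514, -0.133, 0.0], [-0.0725, -0.1531, 0.0], [-0.0964, -0.1699, 0.0001], [-0.1224, -0.183, 0.0001], [-0.1501, -0.1921, 0.0001], [-0.1501, -0.1921, 0.0001]]
dr [[0.0, 0.0, -0.0235], [0.0, 0.0, -0.0469], [0.0, 0.0, -0.0704], [0.0, 0.0, -0.0939], [0.0, 0.0, -0.1173], [0.0, 0.0, -0.1408], [0.0, 0.0, -0.1642], [0.0, 0.0, -0.1877], [0.0, 0.0, -0.2111], [0.0, 0.0, -0.2111]]
cmd [ 0.5439 -0.0138  0.121 ] [-1.7999e+02 -1.0000e-02 -1.1601e+02]

travel [[-0.0028, 0.033, 0.0], [-0.011, 0.0651, -0.0001], [-0.0245, 0.0954, -0.0001], [-0.0428, 0.123, -0.0001], [-0.0655, 0.1471, -0.0001], [-0.0919, 0.1672, -0.0001], [-0.1213, 0.1825, -0.0001], [-0.1528, 0.1928, -0.0001], [-0.1856, 0.1976, -0.0001], [-0.2187, 0.1969, -0.0001]]
dr [[0.0, 0.0, 0.0266], [0.0, 0.0, 0.0533], [0.0, 0.0, 0.08], [0.0, 0.0, 0.1066], [0.0, 0.0, 0.1333], [0.0, 0.0, 0.16], [0.0, 0.0, 0.1866], [0.0, 0.0, 0.2133], [0.0, 0.0, 0.24], [0.0, 0.0, 0.2666]]
cmd [0.5034 0.1277 0.121 ] [-1.7999e+02  1.0000e-02  1.4801e+02]
```

Emit:
jog_arm --travel '[[-0.0022,-0.0291,0],[-0.0086,-0.0575,0],[-0.0191,-0.0847,0],[-0.0334,-0.1101,0],[-0.0514,-0.133,0],[-0.0725,-0.1531,0],[-0.0964,-0.1699,0],[-0.1224,-0.183,0],[-0.1501,-0.1921,0],[-0.1501,-0.1921,0]]' --dr '[[0,0,-0.0235],[0,0,-0.0469],[0,0,-0.0704],[0,0,-0.0939],[0,0,-0.1173],[0,0,-0.1408],[0,0,-0.1642],[0,0,-0.1877],[0,0,-0.2111],[0,0,-0.2111]]' --claw '[0,0,0,0,0,0,0,0,0,0]'

```text
time_s: 27.2
tcp_pos: [0.5442, -0.0156, 0.1204]
eef_rot: [-180.0, -0.1, -116.0]
contact_force: [-1.1, -2.3, -2.6]
gripper_width: 0.0213
gripper_force: 60.0
```

```bash
python3 - <<'E'
from tilt import *
st=r.get_state();print(st["tcp_pos"],st["eef_rot"],st["contact_force"],st["moment"],st["joints"])
print(ringfit(clouds(5),64,(.589,.0753,.130)))
E
```

```text
[ 0.54415103 -0.01563634  0.12044763] [-1.79998442e+02 -1.10892131e-01 -1.16020787e+02] [-1.06097037 -2.2731241  -2.55111608] [-0.91802531  0.6593788   0.00691729] [ 19.04286756  13.82273838 -24.07294779   0.10054769 -52.18175548
 -45.12535798]
(array([ 0.5909,  0.0757,  0.1283, -0.1079, -0.4704]), 0.00164, 1576)
```

Still level and seated. Now the drive stroke.

Emit:
jog_arm --travel '[[-0.0028,0.033,0],[-0.011,0.0651,0],[-0.0245,0.0954,0],[-0.0428,0.123,0],[-0.0655,0.1471,0],[-0.0919,0.1672,0],[-0.1213,0.1825,0],[-0.1528,0.1928,0],[-0.1856,0.1976,0],[-0.2187,0.1969,0]]' --dr '[[0,0,0.0266],[0,0,0.0533],[0,0,0.08],[0,0,0.1066],[0,0,0.1333],[0,0,0.16],[0,0,0.1866],[0,0,0.2133],[0,0,0.24],[0,0,0.2666]]' --claw '[0,0,0,0,0,0,0,0,0,0]'

```text
time_s: 28.7
tcp_pos: [0.5025, 0.1285, 0.1207]
eef_rot: [180.0, -0.0, 147.7]
contact_force: [1.6, 2.4, -3.4]
gripper_width: 0.0215
gripper_force: 60.0
```

```bash
python3 - <<'E'
from tilt import *
st=r.get_state();print(st["tcp_pos"],st["eef_rot"],st["contact_force"],st["moment"],st["joints"])
print(ringfit(clouds(5),-32,(.589,.0753,.130)))
a=np.radians(-32);t=np.array([-np.sin(a),np.cos(a)]);print("tangential N",st["contact_force"][:2]@t,"radial",st["contact_force"][:2]@[-np.cos(a),-np.sin(a)])
from mv import *
N=(.5873,.0752)
plan2([(.099,.121,w,0) for w in np.linspace(-32,64,11)[1:]],N)
E
```

```text
[0.50253968 0.12851192 0.1206613 ] [ 1.79975057e+02 -3.85669827e-02  1.47683297e+02] [ 1.61641621  2.41680134 -3.3748782 ] [ 0.53172184 -0.29942526  0.22280488] [ 3.60101696e+01  1.15055619e+01 -2.71304179e+01 -5.76830393e-02
 -5.13550979e+01 -1.58290862e+02]
(array([ 0.5913,  0.0743,  0.1286, -0.1514,  0.3767]), 0.0016, 1657)
tangential N 2.9061338672615085 radial -0.0900890980925752
travel [[-0.0027, -0.033, 0.0], [-0.011, -0.0651, 0.0], [-0.0244, -0.0954, 0.0], [-0.0428, -0.123, 0.0], [-0.0654, -0.1472, 0.0], [-0.0918, -0.1672, 0.0], [-0.1212, -0.1826, 0.0], [-0.1527, -0.1928, 0.0], [-0.1855, -0.1977, 0.0001], [-0.2186, -0.197, 0.0001]]
dr [[0.0, 0.0, -0.0266], [0.0, 0.0, -0.0533], [0.0, 0.0, -0.08], [0.0, 0.0, -0.1066], [0.0, 0.0, -0.1333], [0.0, 0.0, -0.16], [0.0, 0.0, -0.1866], [0.0, 0.0, -0.2133], [0.0, 0.0, -0.24], [0.0, 0.0, -0.2666]]
cmd [ 0.5439 -0.0138  0.121 ] [-1.7999e+02 -1.0000e-02 -1.1601e+02]
```

Emit:
jog_arm --travel '[[-0.0027,-0.033,0],[-0.011,-0.0651,0],[-0.0244,-0.0954,0],[-0.0428,-0.123,0],[-0.0654,-0.1472,0],[-0.0918,-0.1672,0],[-0.1212,-0.1826,0],[-0.1527,-0.1928,0],[-0.1855,-0.1977,0],[-0.2186,-0.197,0]]' --dr '[[0,0,-0.0266],[0,0,-0.0533],[0,0,-0.08],[0,0,-0.1066],[0,0,-0.1333],[0,0,-0.16],[0,0,-0.1866],[0,0,-0.2133],[0,0,-0.24],[0,0,-0.2666]]' --claw '[0,0,0,0,0,0,0,0,0,0]'

```text
time_s: 30.2
tcp_pos: [0.5439, -0.0159, 0.121]
eef_rot: [-180.0, -0.0, -115.7]
contact_force: [-0.3, -2.5, -3.8]
gripper_width: 0.0216
gripper_force: 60.0
```

```bash
cat > step.py <<'E'
import sys
from mv import *
N=(.5873,.0752);w0,w1,n=float(sys.argv[1]),float(sys.argv[2]),int(sys.argv[3])
st=r.get_state();a=np.radians(w0);t=np.array([-np.sin(a),np.cos(a)]);o=np.array([-np.cos(a),-np.sin(a)])
F=st["contact_force"];c=load();d=st["tcp_pos"]-np.array(c["p"])
print("F",F.round(1),"M",st["moment"].round(2),"tan",round(F[:2]@t,1),"rad",round(F[:2]@o,1),"err tan mm",round(d[:2]@t*1e3,2),"yaw",st["eef_rot"][2].round(1),"time",st["time_s"],"torque at nut",round(st["moment"][2]-.099*(F[:2]@t),2))
plan2([(.099,.121,w,0) for w in np.linspace(w0,w1,n+1)[1:]],N)
E
python3 step.py 64 26 7
```

```text
F [-0.3 -2.5 -3.8] M [-1.06  0.15 -0.09] tan -0.9 rad 2.4 err tan mm -0.91 yaw -115.7 time 30.2 torque at nut -0.0
travel [[-0.0009, 0.0187, 0.0], [-0.0036, 0.0373, 0.0], [-0.008, 0.0555, 0.0], [-0.0141, 0.0732, -0.0001], [-0.0218, 0.0903, -0.0001], [-0.0311, 0.1066, -0.0001], [-0.042, 0.1219, -0.0001], [-0.042, 0.1219, -0.0001], [-0.042, 0.1219, -0.0001], [-0.042, 0.1219, -0.0001]]
dr [[0.0, 0.0, 0.015], [0.0, 0.0, 0.0301], [0.0, 0.0, 0.0452], [0.0, 0.0, 0.0603], [0.0, 0.0, 0.0754], [0.0, 0.0, 0.0904], [0.0, 0.0, 0.1055], [0.0, 0.0, 0.1055], [0.0, 0.0, 0.1055], [0.0, 0.0, 0.1055]]
cmd [0.4983 0.0318 0.121 ] [-179.99   -0.   -153.99]
```

Emit:
jog_arm --travel '[[-0.0009,0.0187,0],[-0.0036,0.0373,0],[-0.0058,0.0465,0],[-0.008,0.0555,0],[-0.008,0.0555,0],[-0.008,0.0555,0],[-0.008,0.0555,0],[-0.008,0.0555,0],[-0.008,0.0555,0],[-0.008,0.0555,0]]' --dr '[[0,0,0.015],[0,0,0.0301],[0,0,0.0377],[0,0,0.0452],[0,0,0.0452],[0,0,0.0452],[0,0,0.0452],[0,0,0.0452],[0,0,0.0452],[0,0,0.0452]]' --claw '[0,0,0,0,0,0,0,0,0,0]'

```text
time_s: 31.45
tcp_pos: [0.5199, 0.0001, 0.1206]
eef_rot: [-180.0, -0.1, -132.2]
contact_force: [-0.9, -6.1, -2.8]
gripper_width: 0.0218
gripper_force: 60.0
```

```bash
python3 - <<'E'
from mv import *
w=np.radians(47.72);N=(.5873,.0752)
json.dump({"p":[N[0]-.099*np.cos(w),N[1]-.099*np.sin(w),.121],"r":[180,0,47.72-180]},open("cmd.json","w"))
E
python3 step.py 47.72 36 6
```

```text
F [-0.9 -6.1 -2.8] M [-2.27  0.63 -0.21] tan -3.4 rad 5.2 err tan mm -0.62 yaw -132.2 time 31.45 torque at nut 0.13
travel [[-0.0001, 0.0067, 0.0], [-0.0005, 0.0135, 0.0], [-0.001, 0.0202, 0.0], [-0.0018, 0.0269, 0.0], [-0.0029, 0.0336, 0.0], [-0.0041, 0.0402, 0.0], [-0.0041, 0.0402, 0.0], [-0.0041, 0.0402, 0.0], [-0.0041, 0.0402, 0.0], [-0.0041, 0.0402, 0.0]]
dr [[0.0, 0.0, 0.0054], [0.0, 0.0, 0.0109], [0.0, 0.0, 0.0163], [0.0, 0.0, 0.0217], [0.0, 0.0, 0.0271], [0.0, 0.0, 0.0326], [0.0, 0.0, 0.0326], [0.0, 0.0, 0.0326], [0.0, 0.0, 0.0326], [0.0, 0.0, 0.0326]]
cmd [0.5072 0.017  0.121 ] [ 180.      0.   -144.02]
```

Emit:
jog_arm --travel '[[-0.0001,0.0067,0],[-0.0005,0.0135,0],[-0.001,0.0202,0],[-0.0018,0.0269,0],[-0.0029,0.0336,0],[-0.0041,0.0402,0],[-0.0041,0.0402,0],[-0.0041,0.0402,0],[-0.0041,0.0402,0],[-0.0041,0.0402,0]]' --dr '[[0,0,0.0054],[0,0,0.0109],[0,0,0.0163],[0,0,0.0217],[0,0,0.0271],[0,0,0.0326],[0,0,0.0326],[0,0,0.0326],[0,0,0.0326],[0,0,0.0326]]' --claw '[0,0,0,0,0,0,0,0,0,0]'

```text
time_s: 32.7
tcp_pos: [0.5064, 0.0152, 0.1206]
eef_rot: [-180.0, -0.1, -143.9]
contact_force: [-1.2, -5.5, -2.8]
gripper_width: 0.0217
gripper_force: 60.0
```

```bash
python3 step.py 36 25 10
```

```text
F [-1.2 -5.5 -2.8] M [-2.16  0.72 -0.  ] tan -3.8 rad 4.2 err tan mm -0.93 yaw -143.9 time 32.7 torque at nut 0.37
travel [[-0.0001, 0.0038, 0.0], [-0.0002, 0.0076, 0.0], [-0.0003, 0.0114, 0.0], [-0.0006, 0.0152, 0.0], [-0.0009, 0.019, 0.0], [-0.0013, 0.0228, 0.0], [-0.0018, 0.0266, 0.0], [-0.0023, 0.0303, 0.0], [-0.003, 0.0341, 0.0], [-0.0037, 0.0378, 0.0]]
dr [[0.0, 0.0, 0.003], [0.0, 0.0, 0.0061], [0.0, 0.0, 0.0091], [0.0, 0.0, 0.0122], [0.0, 0.0, 0.0152], [0.0, 0.0, 0.0183], [0.0, 0.0, 0.0213], [0.0, 0.0, 0.0244], [0.0, 0.0, 0.0275], [0.0, 0.0, 0.0305]]
cmd [0.4976 0.0334 0.121 ] [ 180.    0. -155.]
```

Emit:
jog_arm --travel '[[-0.0001,0.0038,0],[-0.0002,0.0076,0],[-0.0003,0.0114,0],[-0.0006,0.0152,0],[-0.0009,0.019,0],[-0.0013,0.0228,0],[-0.0018,0.0266,0],[-0.0023,0.0303,0],[-0.003,0.0341,0],[-0.0037,0.0378,0]]' --dr '[[0,0,0.003],[0,0,0.0061],[0,0,0.0091],[0,0,0.0122],[0,0,0.0152],[0,0,0.0183],[0,0,0.0213],[0,0,0.0244],[0,0,0.0275],[0,0,0.0305]]' --claw '[0,0,0,0,0,0,0,0,0,0]'

```text
time_s: 33.95
tcp_pos: [0.4966, 0.0318, 0.1205]
eef_rot: [-180.0, -0.1, -154.9]
contact_force: [-1.7, -4.6, -2.3]
gripper_width: 0.0214
gripper_force: 60.0
```

```bash
python3 step.py 25 13 10
```

```text
F [-1.7 -4.6 -2.3] M [-1.74  0.95  0.16] tan -3.4 rad 3.5 err tan mm -0.99 yaw -154.9 time 33.95 torque at nut 0.5
travel [[0.0, 0.0041, 0.0], [-0.0001, 0.0083, 0.0], [-0.0003, 0.0124, 0.0], [-0.0006, 0.0166, 0.0], [-0.001, 0.0207, 0.0], [-0.0015, 0.0248, 0.0], [-0.0021, 0.0289, 0.0], [-0.0027, 0.033, 0.0], [-0.0035, 0.0371, 0.0], [-0.0043, 0.0412, 0.0]]
dr [[0.0, 0.0, 0.0033], [0.0, 0.0, 0.0067], [0.0, 0.0, 0.01], [0.0, 0.0, 0.0133], [0.0, 0.0, 0.0167], [0.0, 0.0, 0.02], [0.0, 0.0, 0.0233], [0.0, 0.0, 0.0267], [0.0, 0.0, 0.03], [0.0, 0.0, 0.0333]]
cmd [0.4908 0.053  0.121 ] [ 180.      0.   -166.98]
```

Emit:
jog_arm --travel '[[0,0.0041,0],[-0.0001,0.0083,0],[-0.0003,0.0124,0],[-0.0006,0.0166,0],[-0.001,0.0207,0],[-0.0015,0.0248,0],[-0.0021,0.0289,0],[-0.0027,0.033,0],[-0.0035,0.0371,0],[-0.0043,0.0412,0]]' --dr '[[0,0,0.0033],[0,0,0.0067],[0,0,0.01],[0,0,0.0133],[0,0,0.0167],[0,0,0.02],[0,0,0.0233],[0,0,0.0267],[0,0,0.03],[0,0,0.0333]]' --claw '[0,0,0,0,0,0,0,0,0,0]'

```text
time_s: 35.2
tcp_pos: [0.4897, 0.0517, 0.1204]
eef_rot: [-180.0, -0.1, -166.9]
contact_force: [-3.6, -3.1, -1.0]
gripper_width: 0.0215
gripper_force: 60.0
```

```bash
python3 step.py 13 1 10
```

```text
F [-3.6 -3.1 -1. ] M [-1.24  1.46  0.22] tan -2.2 rad 4.2 err tan mm -0.95 yaw -166.9 time 35.2 torque at nut 0.44
travel [[0.0, 0.0041, 0.0], [-0.0002, 0.0083, 0.0], [-0.0004, 0.0124, 0.0], [-0.0007, 0.0165, 0.0], [-0.0011, 0.0207, 0.0], [-0.0016, 0.0248, 0.0], [-0.0021, 0.0289, 0.0], [-0.0028, 0.033, 0.0], [-0.0035, 0.0371, 0.0], [-0.0043, 0.0411, 0.0]]
dr [[0.0, 0.0, 0.0034], [0.0, 0.0, 0.0067], [0.0, 0.0, 0.01], [0.0, 0.0, 0.0134], [0.0, 0.0, 0.0167], [0.0, 0.0, 0.02], [0.0, 0.0, 0.0234], [0.0, 0.0, 0.0267], [0.0, 0.0, 0.03], [0.0, 0.0, 0.0334]]
cmd [0.4883 0.0735 0.121 ] [ 180.      0.   -179.01]
```

Emit:
jog_arm --travel '[[0,0.0041,0],[-0.0002,0.0083,0],[-0.0004,0.0124,0],[-0.0007,0.0165,0],[-0.0011,0.0207,0],[-0.0016,0.0248,0],[-0.0021,0.0289,0],[-0.0028,0.033,0],[-0.0035,0.0371,0],[-0.0043,0.0411,0]]' --dr '[[0,0,0.0034],[0,0,0.0067],[0,0,0.01],[0,0,0.0134],[0,0,0.0167],[0,0,0.02],[0,0,0.0234],[0,0,0.0267],[0,0,0.03],[0,0,0.0334]]' --claw '[0,0,0,0,0,0,0,0,0,0]'

```text
time_s: 36.45
tcp_pos: [0.4871, 0.0725, 0.1204]
eef_rot: [-180.0, -0.1, -179.0]
contact_force: [-5.6, -1.0, -1.6]
gripper_width: 0.0217
gripper_force: 60.0
```

```bash
python3 step.py 1 -12 10
```

```text
F [-5.6 -1.  -1.6] M [-0.52  1.9   0.32] tan -0.9 rad 5.6 err tan mm -0.92 yaw -179.0 time 36.45 torque at nut 0.4
travel [[-0.0001, 0.0045, 0.0], [-0.0002, 0.009, 0.0], [-0.0005, 0.0135, 0.0], [-0.0008, 0.018, 0.0], [-0.0013, 0.0224, 0.0], [-0.0018, 0.0269, 0.0], [-0.0025, 0.0313, 0.0], [-0.0033, 0.0358, 0.0], [-0.0041, 0.0402, 0.0], [-0.0051, 0.0446, 0.0]]
dr [[0.0, 0.0, 0.0036], [0.0, 0.0, 0.0072], [0.0, 0.0, 0.0108], [0.0, 0.0, 0.0144], [0.0, 0.0, 0.018], [0.0, 0.0, 0.0216], [0.0, 0.0, 0.0253], [0.0, 0.0, 0.0289], [0.0, 0.0, 0.0325], [0.0, 0.0, 0.0361]]
cmd [0.4905 0.0958 0.121 ] [180.   0. 168.]
```

Emit:
jog_arm --travel '[[-0.0001,0.0045,0],[-0.0002,0.009,0],[-0.0005,0.0135,0],[-0.0008,0.018,0],[-0.0013,0.0224,0],[-0.0018,0.0269,0],[-0.0025,0.0313,0],[-0.0033,0.0358,0],[-0.0041,0.0402,0],[-0.0051,0.0446,0]]' --dr '[[0,0,0.0036],[0,0,0.0072],[0,0,0.0108],[0,0,0.0144],[0,0,0.018],[0,0,0.0216],[0,0,0.0253],[0,0,0.0289],[0,0,0.0325],[0,0,0.0361]]' --claw '[0,0,0,0,0,0,0,0,0,0]'

```text
time_s: 37.7
tcp_pos: [0.4891, 0.0952, 0.1204]
eef_rot: [-180.0, -0.1, 168.1]
contact_force: [-7.0, -0.5, -1.0]
gripper_width: 0.0219
gripper_force: 60.1
```

```bash
python3 step.py -12 -24 10
```

```text
F [-7.  -0.5 -1. ] M [0.27 2.42 0.44] tan -2.0 rad 6.7 err tan mm -0.85 yaw 168.1 time 37.7 torque at nut 0.63
travel [[0.0, 0.0041, 0.0], [-0.0002, 0.0083, 0.0], [-0.0004, 0.0124, 0.0], [-0.0007, 0.0165, 0.0], [-0.0011, 0.0207, 0.0], [-0.0016, 0.0248, 0.0], [-0.0021, 0.0289, 0.0], [-0.0028, 0.033, 0.0], [-0.0035, 0.0371, 0.0], [-0.0043, 0.0411, 0.0]]
dr [[0.0, 0.0, 0.0033], [0.0, 0.0, 0.0067], [0.0, 0.0, 0.01], [0.0, 0.0, 0.0133], [0.0, 0.0, 0.0167], [0.0, 0.0, 0.02], [0.0, 0.0, 0.0233], [0.0, 0.0, 0.0267], [0.0, 0.0, 0.03], [0.0, 0.0, 0.0333]]
cmd [0.4968 0.1155 0.121 ] [180.     0.   156.01]
```

Emit:
jog_arm --travel '[[0,0.0021,0],[0,0.0041,0],[-0.0001,0.0062,0],[-0.0002,0.0083,0],[-0.0003,0.0104,0],[-0.0004,0.0124,0],[-0.0006,0.0145,0],[-0.0007,0.0165,0],[-0.0009,0.0186,0],[-0.0011,0.0207,0]]' --dr '[[0,0,0.0017],[0,0,0.0033],[0,0,0.005],[0,0,0.0067],[0,0,0.0083],[0,0,0.01],[0,0,0.0117],[0,0,0.0133],[0,0,0.015],[0,0,0.0167]]' --claw '[0,0,0,0,0,0,0,0,0,0]'

```text
time_s: 38.95
tcp_pos: [0.4918, 0.1052, 0.1203]
eef_rot: [-179.9, -0.1, 162.1]
contact_force: [-6.7, 0.0, -1.7]
gripper_width: 0.0216
gripper_force: 60.1
```

```bash
python3 - <<'E'
from mv import *
w=np.radians(-18.);N=(.5873,.0752)
json.dump({"p":[N[0]-.099*np.cos(w),N[1]-.099*np.sin(w),.121],"r":[180,0,162]},open("cmd.json","w"))
E
python3 step.py -18 -28 10
```

```text
F [-6.7  0.  -1.7] M [0.17 2.36 0.47] tan -2.0 rad 6.4 err tan mm -0.95 yaw 162.1 time 38.95 torque at nut 0.67
travel [[0.0, 0.0035, 0.0], [-0.0001, 0.0069, 0.0], [-0.0003, 0.0104, 0.0], [-0.0005, 0.0138, 0.0], [-0.0008, 0.0173, 0.0], [-0.0011, 0.0207, 0.0], [-0.0015, 0.0241, 0.0], [-0.0019, 0.0276, 0.0], [-0.0024, 0.031, 0.0], [-0.003, 0.0344, 0.0]]
dr [[0.0, 0.0, 0.0028], [0.0, 0.0, 0.0056], [0.0, 0.0, 0.0083], [0.0, 0.0, 0.0111], [0.0, 0.0, 0.0139], [0.0, 0.0, 0.0167], [0.0, 0.0, 0.0194], [0.0, 0.0, 0.0222], [0.0, 0.0, 0.025], [0.0, 0.0, 0.0278]]
cmd [0.4999 0.1217 0.121 ] [180.    -0.   151.99]
```

Torque is unchanged, so there is no stop yet. Continue.

Emit:
jog_arm --travel '[[0,0.0035,0],[-0.0001,0.0069,0],[-0.0003,0.0104,0],[-0.0005,0.0138,0],[-0.0008,0.0173,0],[-0.0011,0.0207,0],[-0.0015,0.0241,0],[-0.0019,0.0276,0],[-0.0024,0.031,0],[-0.003,0.0344,0]]' --dr '[[0,0,0.0028],[0,0,0.0056],[0,0,0.0083],[0,0,0.0111],[0,0,0.0139],[0,0,0.0167],[0,0,0.0194],[0,0,0.0222],[0,0,0.025],[0,0,0.0278]]' --claw '[0,0,0,0,0,0,0,0,0,0]'

```text
time_s: 40.2
tcp_pos: [0.4979, 0.1201, 0.1201]
eef_rot: [-179.8, -0.1, 152.1]
contact_force: [-6.8, -2.9, 2.2]
gripper_width: 0.0216
gripper_force: 60.6
```

```bash
python3 step.py -28 -36 10
```

```text
F [-6.8 -2.9  2.2] M [-0.95  2.76  1.18] tan -5.8 rad 4.7 err tan mm -2.34 yaw 152.1 time 40.2 torque at nut 1.75
travel [[0.0, 0.0027, 0.0], [-0.0001, 0.0055, 0.0], [-0.0002, 0.0083, 0.0], [-0.0003, 0.011, 0.0], [-0.0005, 0.0138, 0.0], [-0.0007, 0.0166, 0.0], [-0.001, 0.0193, 0.0], [-0.0012, 0.0221, 0.0], [-0.0016, 0.0248, 0.0], [-0.0019, 0.0275, 0.0]]
dr [[0.0, 0.0, 0.0022], [0.0, 0.0, 0.0044], [0.0, 0.0, 0.0066], [0.0, 0.0, 0.0089], [0.0, 0.0, 0.0111], [0.0, 0.0, 0.0133], [0.0, 0.0, 0.0155], [0.0, 0.0, 0.0178], [0.0, 0.0, 0.02], [0.0, 0.0, 0.0222]]
cmd [0.5072 0.1334 0.121 ] [180.  -0. 144.]
```

Torque jumped to 1.75 N m, which is probably the stop. I'll confirm with about 3° more.

Emit:
jog_arm --travel '[[0,0.0027,0],[-0.0001,0.0055,0],[-0.0002,0.0083,0],[-0.0003,0.011,0],[-0.0003,0.011,0],[-0.0003,0.011,0],[-0.0003,0.011,0],[-0.0003,0.011,0],[-0.0003,0.011,0],[-0.0003,0.011,0]]' --dr '[[0,0,0.0022],[0,0,0.0044],[0,0,0.0066],[0,0,0.0089],[0,0,0.0089],[0,0,0.0089],[0,0,0.0089],[0,0,0.0089],[0,0,0.0089],[0,0,0.0089]]' --claw '[0,0,0,0,0,0,0,0,0,0]'

```text
time_s: 41.45
tcp_pos: [0.5004, 0.1246, 0.1201]
eef_rot: [-179.8, -0.1, 149.0]
contact_force: [-8.9, -4.1, -0.1]
gripper_width: 0.0216
gripper_force: 60.8
```

```bash
python3 - <<'E'
from mv import *
w=np.radians(-31.2);N=(.5873,.0752)
json.dump({"p":[N[0]-.099*np.cos(w),N[1]-.099*np.sin(w),.121],"r":[180,0,148.8]},open("cmd.json","w"))
E
python3 step.py -31.2 -25 4
```

```text
F [-8.9 -4.1 -0.1] M [-1.58  2.64  1.26] tan -8.2 rad 5.5 err tan mm -2.75 yaw 149.0 time 41.45 torque at nut 2.07
travel [[-0.0001, -0.0054, 0.0], [-0.0003, -0.0107, 0.0], [-0.0007, -0.0161, 0.0], [-0.0012, -0.0214, 0.0], [-0.0012, -0.0214, 0.0], [-0.0012, -0.0214, 0.0], [-0.0012, -0.0214, 0.0], [-0.0012, -0.0214, 0.0], [-0.0012, -0.0214, 0.0], [-0.0012, -0.0214, 0.0]]
dr [[0.0, 0.0, -0.0043], [0.0, 0.0, -0.0086], [0.0, 0.0, -0.0129], [0.0, 0.0, -0.0172], [0.0, 0.0, -0.0172], [0.0, 0.0, -0.0172], [0.0, 0.0, -0.0172], [0.0, 0.0, -0.0172], [0.0, 0.0, -0.0172], [0.0, 0.0, -0.0172]]
cmd [0.4976 0.117  0.121 ] [180.     0.   154.99]
```

```bash
python3 - <<'E'
from tilt import *
print(ringfit(clouds(5),-29,(.589,.0753,.130)))
E
```

```text
(array([ 0.5905,  0.0743,  0.1283, -0.0379, -0.3413]), 0.00158, 1610)
```

Emit:
jog_arm --travel '[[0,0.0027,0],[-0.0001,0.0055,0],[-0.0002,0.0083,0],[-0.0003,0.011,0],[-0.0003,0.011,0],[-0.0003,0.011,0],[-0.0003,0.011,0],[-0.0003,0.011,0],[-0.0003,0.011,0],[-0.0003,0.011,0]]' --dr '[[0,0,0.0022],[0,0,0.0044],[0,0,0.0066],[0,0,0.0089],[0,0,0.0089],[0,0,0.0089],[0,0,0.0089],[0,0,0.0089],[0,0,0.0089],[0,0,0.0089]]' --claw '[0,0,0,0,0,0,0,0,0,0]'

```text
time_s: 42.95
tcp_pos: [0.5045, 0.1314, 0.1203]
eef_rot: [180.0, -0.1, 145.7]
contact_force: [-7.2, 4.4, -2.4]
gripper_width: 0.0213
gripper_force: 60.1
```

```bash
python3 - <<'E'
from mv import *
w=np.radians(-34.4);N=(.5873,.0752)
json.dump({"p":[N[0]-.099*np.cos(w),N[1]-.099*np.sin(w),.121],"r":[180,0,145.6]},open("cmd.json","w"))
E
python3 step.py -34.4 -25 6
python3 - <<'E'
from h import *
s=r.capture("scene");hsv=cv2.cvtColor(s["pixels"],cv2.COLOR_RGB2HSV)
m=(hsv[...,0]>95)&(hsv[...,0]<125)&(hsv[...,1]>100);ys,xs=np.nonzero(m&(s["range_z"]>.1));Q=cloud(s,np.c_[xs,ys])
k=(np.hypot(Q[:,0]-.589,Q[:,1]-.075)>.06)&(np.hypot(Q[:,0]-.589,Q[:,1]-.075)<.165)&(Q[:,2]>.11)&(Q[:,2]<.15)&(Q[:,0]<.56);q=Q[k]
m=q[:,:2].mean(0);v=np.linalg.svd(q[:,:2]-m)[2][0];print(len(q),m,"yaw by line",np.degrees(np.arctan(v[1]/v[0])),"by ring centre",np.degrees(np.arctan2(.0745-m[1],.5905-m[0])))
E
```

```text
F [-7.2  4.4 -2.4] M [1.54 2.62 0.4 ] tan -0.4 rad 8.4 err tan mm -0.41 yaw 145.7 time 42.95 torque at nut 0.44
travel [[-0.0001, -0.0054, 0.0], [-0.0003, -0.0108, 0.0], [-0.0007, -0.0162, 0.0], [-0.0012, -0.0216, 0.0], [-0.0018, -0.027, 0.0], [-0.0027, -0.0323, 0.0], [-0.0027, -0.0323, 0.0], [-0.0027, -0.0323, 0.0], [-0.0027, -0.0323, 0.0], [-0.0027, -0.0323, 0.0]]
dr [[0.0, 0.0, -0.0044], [0.0, 0.0, -0.0087], [0.0, 0.0, -0.0131], [0.0, 0.0, -0.0174], [0.0, 0.0, -0.0218], [0.0, 0.0, -0.0261], [0.0, 0.0, -0.0261], [0.0, 0.0, -0.0261], [0.0, 0.0, -0.0261], [0.0, 0.0, -0.0261]]
cmd [0.4976 0.117  0.121 ] [180.   0. 155.]
69 [0.49706583 0.13643077] yaw by line -29.154354021115488 by ring centre -33.537526814354074
```

Torque dropped back to 0.44, so that rise alone doesn't prove the stop. I'll ratchet back and drive again to be sure.

```bash
python3 - <<'E'
from mv import *
w=np.radians(-34.4);N=(.5873,.0752)
json.dump({"p":[N[0]-.099*np.cos(w),N[1]-.099*np.sin(w),.121],"r":[180,0,145.6]},open("cmd.json","w"))
plan2([(.099,.121,w,0) for w in np.linspace(-34.4,20,7)[1:]]+[(.099,.121,w,0) for w in (15,10,6,3)],N)
E
```

```text
travel [[-0.0025, -0.0312, 0.0], [-0.0098, -0.0616, 0.0], [-0.0219, -0.0905, 0.0], [-0.0384, -0.1171, 0.0], [-0.0588, -0.1408, 0.0], [-0.0827, -0.161, 0.0], [-0.0691, -0.1503, 0.0], [-0.0565, -0.1385, 0.0], [-0.0472, -0.1283, 0.0], [-0.0407, -0.1203, 0.0]]
dr [[0.0, 0.0, -0.0252], [0.0, 0.0, -0.0504], [0.0, 0.0, -0.0756], [0.0, 0.0, -0.1007], [0.0, 0.0, -0.1259], [0.0, 0.0, -0.1511], [0.0, 0.0, -0.1372], [0.0, 0.0, -0.1233], [0.0, 0.0, -0.1122], [0.0, 0.0, -0.1039]]
cmd [0.4884 0.07   0.121 ] [-180.    0. -177.]
```

Emit:
jog_arm --travel '[[-0.0025,-0.0312,0],[-0.0098,-0.0616,0],[-0.0219,-0.0905,0],[-0.0384,-0.1171,0],[-0.0588,-0.1408,0],[-0.0827,-0.161,0],[-0.0691,-0.1503,0],[-0.0565,-0.1385,0],[-0.0472,-0.1283,0],[-0.0407,-0.1203,0]]' --dr '[[0,0,-0.0252],[0,0,-0.0504],[0,0,-0.0756],[0,0,-0.1007],[0,0,-0.1259],[0,0,-0.1511],[0,0,-0.1372],[0,0,-0.1233],[0,0,-0.1122],[0,0,-0.1039]]' --claw '[0,0,0,0,0,0,0,0,0,0]'

```text
time_s: 44.25
tcp_pos: [0.4872, 0.0693, 0.1203]
eef_rot: [-180.0, -0.1, -177.0]
contact_force: [-4.1, -2.1, -2.2]
gripper_width: 0.0214
gripper_force: 60.0
```

```bash
python3 step.py 3 -5 8
```

```text
F [-4.1 -2.1 -2.2] M [-0.83  1.43  0.19] tan -1.9 rad 4.2 err tan mm -0.59 yaw -177.0 time 44.25 torque at nut 0.38
travel [[-0.0001, 0.0035, 0.0], [-0.0001, 0.0069, 0.0], [-0.0003, 0.0104, 0.0], [-0.0005, 0.0138, 0.0], [-0.0008, 0.0173, 0.0], [-0.0011, 0.0207, 0.0], [-0.0015, 0.0242, 0.0], [-0.002, 0.0276, 0.0], [-0.002, 0.0276, 0.0], [-0.002, 0.0276, 0.0]]
dr [[0.0, 0.0, 0.0028], [0.0, 0.0, 0.0056], [0.0, 0.0, 0.0083], [0.0, 0.0, 0.0111], [0.0, 0.0, 0.0139], [0.0, 0.0, 0.0167], [0.0, 0.0, 0.0195], [0.0, 0.0, 0.0222], [0.0, 0.0, 0.0222], [0.0, 0.0, 0.0222]]
cmd [0.4887 0.0838 0.121 ] [180.     0.   175.01]
```

Torque is 0.38, so it is already biting. Continue.

Emit:
jog_arm --travel '[[-0.0001,0.0035,0],[-0.0001,0.0069,0],[-0.0003,0.0104,0],[-0.0005,0.0138,0],[-0.0008,0.0173,0],[-0.0011,0.0207,0],[-0.0015,0.0242,0],[-0.002,0.0276,0],[-0.002,0.0276,0],[-0.002,0.0276,0]]' --dr '[[0,0,0.0028],[0,0,0.0056],[0,0,0.0083],[0,0,0.0111],[0,0,0.0139],[0,0,0.0167],[0,0,0.0195],[0,0,0.0222],[0,0,0.0222],[0,0,0.0222]]' --claw '[0,0,0,0,0,0,0,0,0,0]'

```text
time_s: 45.5
tcp_pos: [0.4875, 0.0823, 0.1203]
eef_rot: [-179.9, -0.1, 175.1]
contact_force: [-4.1, -5.2, -2.5]
gripper_width: 0.0217
gripper_force: 60.2
```

```bash
python3 step.py -5 -15 10
```

```text
F [-4.1 -5.2 -2.5] M [-1.68  1.74  0.62] tan -5.5 rad 3.6 err tan mm -1.65 yaw 175.1 time 45.5 torque at nut 1.17
travel [[0.0, 0.0034, 0.0], [-0.0001, 0.0069, 0.0], [-0.0002, 0.0103, 0.0], [-0.0004, 0.0138, 0.0], [-0.0007, 0.0172, 0.0], [-0.001, 0.0207, 0.0], [-0.0014, 0.0241, 0.0], [-0.0019, 0.0275, 0.0], [-0.0024, 0.031, 0.0], [-0.003, 0.0344, 0.0]]
dr [[0.0, 0.0, 0.0028], [0.0, 0.0, 0.0056], [0.0, 0.0, 0.0084], [0.0, 0.0, 0.0111], [0.0, 0.0, 0.0139], [0.0, 0.0, 0.0167], [0.0, 0.0, 0.0195], [0.0, 0.0, 0.0223], [0.0, 0.0, 0.025], [0.0, 0.0, 0.0278]]
cmd [0.4917 0.1008 0.121 ] [180.   0. 165.]
```

Emit:
jog_arm --travel '[[0,0.0034,0],[-0.0001,0.0052,0],[-0.0001,0.0069,0],[-0.0002,0.0086,0],[-0.0002,0.0103,0],[-0.0002,0.0103,0],[-0.0002,0.0103,0],[-0.0002,0.0103,0],[-0.0002,0.0103,0],[-0.0002,0.0103,0]]' --dr '[[0,0,0.0028],[0,0,0.0042],[0,0,0.0056],[0,0,0.007],[0,0,0.0084],[0,0,0.0084],[0,0,0.0084],[0,0,0.0084],[0,0,0.0084],[0,0,0.0084]]' --claw '[0,0,0,0,0,0,0,0,0,0]'

```text
time_s: 46.75
tcp_pos: [0.4879, 0.0871, 0.1204]
eef_rot: [-179.8, -0.1, 172.1]
contact_force: [-4.1, -5.5, -3.7]
gripper_width: 0.0213
gripper_force: 60.3
```

```bash
cat > setw.py <<'E'
import sys
from mv import *
W=float(sys.argv[1]);w=np.radians(W);N=(.5873,.0752)
json.dump({"p":[N[0]-.099*np.cos(w),N[1]-.099*np.sin(w),.121],"r":[180,0,W+180 if W<0 else W-180]},open("cmd.json","w"))
E
python3 setw.py -8; python3 step.py -8 -13 5
```

```text
F [-4.1 -5.5 -3.7] M [-2.13  1.78  0.83] tan -6.0 rad 3.3 err tan mm -2.04 yaw 172.1 time 46.75 torque at nut 1.42
travel [[0.0, 0.0035, 0.0], [-0.0001, 0.0069, 0.0], [-0.0003, 0.0104, 0.0], [-0.0005, 0.0138, 0.0], [-0.0008, 0.0173, 0.0], [-0.0008, 0.0173, 0.0], [-0.0008, 0.0173, 0.0], [-0.0008, 0.0173, 0.0], [-0.0008, 0.0173, 0.0], [-0.0008, 0.0173, 0.0]]
dr [[0.0, 0.0, 0.0028], [0.0, 0.0, 0.0056], [0.0, 0.0, 0.0083], [0.0, 0.0, 0.0111], [0.0, 0.0, 0.0139], [0.0, 0.0, 0.0139], [0.0, 0.0, 0.0139], [0.0, 0.0, 0.0139], [0.0, 0.0, 0.0139], [0.0, 0.0, 0.0139]]
cmd [0.4909 0.0975 0.121 ] [180.  -0. 167.]
```

Torque again climbs well past 0.45 N m (1.17, then 1.42 N m) as the handle winds up, so the nut is solid at its stop. Now unload, lift off and carry it back to the mat.

```bash
python3 setw.py -8; python3 - <<'E'
from mv import *
N=(.5873,.0752)
plan2([(.099,.121,w,0) for w in(-4,0,4)]+[(.099,z,4,0) for z in(.124,.128,.132,.137,.143,.150,.158)],N)
print();a=(*np.array(load()["p"])[:2],.158,-176);b=(a[0],a[1],.235,-176);e=(.469,-.3316,.235,-174.5)
plan(lin(a,b,3)+lin(b,e,11)[:7])
print();c=load();plan(lin(b,e,11)[7:]+lin(e,e[:2]+(.06,)+e[3:],6))
E
```

```text
travel [[-0.0005, -0.0138, 0.0], [-0.0019, -0.0276, 0.0], [-0.0043, -0.0412, 0.0], [-0.0043, -0.0412, -0.006], [-0.0043, -0.0412, -0.014], [-0.0043, -0.0412, -0.022], [-0.0043, -0.0412, -0.032], [-0.0043, -0.0412, -0.044], [-0.0043, -0.0412, -0.058], [-0.0043, -0.0412, -0.074]]
dr [[0.0, 0.0, -0.0111], [0.0, 0.0, -0.0222], [0.0, 0.0, -0.0333], [0.0, 0.0, -0.0333], [0.0, 0.0, -0.0333], [0.0, 0.0, -0.0333], [0.0, 0.0, -0.0333], [0.0, 0.0, -0.0333], [0.0, 0.0, -0.0333], [0.0, 0.0, -0.0333]]
cmd [0.4885 0.0683 0.158 ] [ 180.      0.   -176.01]

travel [[0.0,0.0,-0.0513],[0.0,0.0,-0.1027],[0.0,0.0,-0.154],[0.0086,-0.0723,-0.154],[0.0172,-0.1446,-0.154],[0.0258,-0.2168,-0.154],[0.0344,-0.2891,-0.154],[0.043,-0.3614,-0.154],[0.0516,-0.4337,-0.154],[0.0602,-0.506,-0.154]]
dr [[0.0,0.0,0.0],[0.0,0.0,0.0],[0.0,0.0,0.0],[0.0,0.0,-0.0004],[0.0,0.0,-0.0008],[0.0,0.0,-0.0012],[0.0,0.0,-0.0015],[0.0,0.0,-0.0019],[0.0,0.0,-0.0023],[0.0,0.0,-0.0027]]
cmd [ 0.4761 -0.1862  0.235 ] [ 180.      0.   -175.04]

travel [[0.0098,-0.0721,0.0],[0.0196,-0.1442,0.0],[0.0295,-0.2164,0.0],[0.0393,-0.2885,0.0],[0.0393,-0.2885,0.0583],[0.0393,-0.2885,0.1167],[0.0393,-0.2885,0.175],[0.0393,-0.2885,0.2333],[0.0393,-0.2885,0.2917],[0.0393,-0.2885,0.35]]
dr [[0.0,0.0,-0.0004],[0.0,0.0,-0.0007],[0.0,0.0,-0.0011],[0.0,0.0,-0.0015],[0.0,0.0,-0.0015],[0.0,0.0,-0.0015],[0.0,0.0,-0.0015],[0.0,0.0,-0.0015],[0.0,0.0,-0.0015],[0.0,0.0,-0.0015]]
cmd [ 0.469  -0.3316  0.06  ] [ 180.     0.  -174.5]
```

Emit:
jog_arm --travel '[[-0.0005,-0.0138,0],[-0.0019,-0.0276,0],[-0.0043,-0.0412,0],[-0.0043,-0.0412,-0.006],[-0.0043,-0.0412,-0.014],[-0.0043,-0.0412,-0.022],[-0.0043,-0.0412,-0.032],[-0.0043,-0.0412,-0.044],[-0.0043,-0.0412,-0.058],[-0.0043,-0.0412,-0.074]]' --dr '[[0,0,-0.0111],[0,0,-0.0222],[0,0,-0.0333],[0,0,-0.0333],[0,0,-0.0333],[0,0,-0.0333],[0,0,-0.0333],[0,0,-0.0333],[0,0,-0.0333],[0,0,-0.0333]]' --claw '[0,0,0,0,0,0,0,0,0,0]'

```text
time_s: 48.0
tcp_pos: [0.4895, 0.0682, 0.1588]
eef_rot: [180.0, 0.1, -176.0]
contact_force: [-0.9, 0.4, -3.1]
gripper_width: 0.0215
gripper_force: 60.0
```

```bash
python3 - <<'E'
from tilt import *
st=r.get_state();print(st["tcp_pos"],st["contact_force"],st["moment"],st["gripper_width"])
P=clouds(4);k=(np.hypot(P[:,0]-.59,P[:,1]-.075)<.036)&(P[:,2]>.1);print(np.percentile(P[k][:,2],[2,50,98]));print(ringpose(r.capture("scene"),(.59,.075),.15,.19))
E
```

```text
[0.4894729  0.06816621 0.15878181] [-0.94856701  0.3585213  -3.06886875] [0.01732594 0.10974693 0.01060271] 0.021498766374328362
[0.10296244 0.16128325 0.18137898]
(array([0.59249924, 0.07474882]), array([-0.00711439,  0.00034122,  0.17777116]), np.int64(207), np.float64(0.001979546600914812))
```

Lifted off cleanly and level. Now carry it to the mat.

Emit:
jog_arm --travel '[[0,0,-0.0513],[0,0,-0.1027],[0,0,-0.154],[0.0086,-0.0723,-0.154],[0.0172,-0.1446,-0.154],[0.0258,-0.2168,-0.154],[0.0344,-0.2891,-0.154],[0.043,-0.3614,-0.154],[0.0516,-0.4337,-0.154],[0.0602,-0.506,-0.154]]' --dr '[[0,0,0],[0,0,0],[0,0,0],[0,0,-0.0004],[0,0,-0.0008],[0,0,-0.0012],[0,0,-0.0015],[0,0,-0.0019],[0,0,-0.0023],[0,0,-0.0027]]' --claw '[0,0,0,0,0,0,0,0,0,0]'

```text
time_s: 49.5
tcp_pos: [0.4756, -0.1878, 0.2344]
eef_rot: [-180.0, -0.0, -175.1]
contact_force: [1.0, 0.4, -3.1]
gripper_width: 0.0216
gripper_force: 60.0
```

Emit:
jog_arm --travel '[[0.0098,-0.0721,0],[0.0196,-0.1442,0],[0.0295,-0.2164,0],[0.0393,-0.2885,0],[0.0393,-0.2885,0.0583],[0.0393,-0.2885,0.1167],[0.0393,-0.2885,0.175],[0.0393,-0.2885,0.2333],[0.0393,-0.2885,0.2917],[0.0393,-0.2885,0.35]]' --dr '[[0,0,-0.0004],[0,0,-0.0007],[0,0,-0.0011],[0,0,-0.0015],[0,0,-0.0015],[0,0,-0.0015],[0,0,-0.0015],[0,0,-0.0015],[0,0,-0.0015],[0,0,-0.0015]]' --claw '[0,0,0,0,0,0,0,0,0,0]'

```text
time_s: 50.75
tcp_pos: [0.4685, -0.332, 0.0585]
eef_rot: [-180.0, -0.0, -174.5]
contact_force: [0.2, -1.1, -3.5]
gripper_width: 0.0215
gripper_force: 60.0
```

```bash
python3 - <<'E'
from fit import *
st=r.get_state();print(st["tcp_pos"],st["eef_rot"],st["contact_force"],st["moment"],st["joints"][5])
c=r.capture("scene");print(ringpose(c,(.5685,-.322),.06,.1))
ys,xs=np.nonzero(c["range_z"]>.1);P=cloud(c,np.c_[xs,ys])
for x,y in((.5885,.0755),):
    k=np.hypot(P[:,0]-x,P[:,1]-y)<.012;print("stud z",np.percentile(P[k][:,2],[50,98]))
E
```

```text
[ 0.46851794 -0.33204587  0.05845808] [-1.79990980e+02 -2.61912100e-02 -1.74539755e+02] [ 0.22850731 -1.12093095 -3.52514302] [-0.02790831  0.11312521  0.00683904] -68.75590449782925
(array([ 0.57116553, -0.32242995]), array([-0.00616043, -0.00705311,  0.07820335]), np.int64(233), np.float64(0.0016926861601009454))
stud z [0.0903829  0.15457475]
```

Emit:
jog_arm --travel '[[0,0,0.02],[0,0,0.04],[0,0,0.06],[0,0,0.076],[0,0,0.088],[0,0,0.095],[0,0,0.1],[0,0,0.103],[0,0,0.105],[0,0,0.106]]' --dr '[[0,0,0],[0,0,0],[0,0,0],[0,0,0],[0,0,0],[0,0,0],[0,0,0],[0,0,0],[0,0,0],[0,0,0]]' --claw '[0,0,0,0,0,0,0,0,0,0]'

```text
time_s: 52.05
tcp_pos: [0.4687, -0.3321, 0.0068]
eef_rot: [-180.0, 0.0, -174.5]
contact_force: [0.1, 0.5, -3.0]
gripper_width: 0.0214
gripper_force: 60.0
```

Emit:
jog_arm --travel '[[0,0,0.0005],[0,0,0.001],[0,0,0.0015],[0,0,0.002],[0,0,0.0025],[0,0,0.003],[0,0,0.003],[0,0,0.003],[0,0,0.003],[0,0,0.003]]' --dr '[[0,0,0],[0,0,0],[0,0,0],[0,0,0],[0,0,0],[0,0,0],[0,0,0],[0,0,0],[0,0,0],[0,0,0]]' --claw '[0,0,0,0,0,0,0,0,0,0]'

```text
time_s: 53.3
tcp_pos: [0.4686, -0.3321, 0.0055]
eef_rot: [-180.0, 0.0, -174.5]
contact_force: [-2.8, 1.4, 4.9]
gripper_width: 0.0216
gripper_force: 60.0
```

Contact with the mat (+4.9 N). Release, then rise.

Emit:
jog_arm --travel '[[0,0,0],[0,0,0],[0,0,0],[0,0,0],[0,0,0],[0,0,0],[0,0,0],[0,0,0],[0,0,-0.01],[0,0,-0.03]]' --dr '[[0,0,0],[0,0,0],[0,0,0],[0,0,0],[0,0,0],[0,0,0],[0,0,0],[0,0,0],[0,0,0],[0,0,0]]' --claw '[0.8,0.8,0.8,0.8,0.8,0.8,0.8,0.8,0.8,0.8]'

```text
time_s: 54.55
tcp_pos: [0.4684, -0.332, 0.0205]
eef_rot: [180.0, -0.0, -174.5]
contact_force: [0.2, 0.8, -0.2]
gripper_width: 0.0701
gripper_force: 0.0
```

Emit:
jog_arm --travel '[[0,0,-0.03],[0,0,-0.08],[0,0,-0.14],[0,0,-0.2],[0,0,-0.26],[-0.0,0,-0.32],[0.1,0,-0.36],[0.15,0,-0.36],[0.15,0,-0.36],[0.15,0,-0.36]]' --dr '[[0,0,0],[0,0,0],[0,0,0],[0,0,0],[0,0,0],[0,0,0],[0,0,0],[0,0,0],[0,0,0],[0,0,0]]' --claw '[0.8,0.8,0.8,0.8,0.8,0.8,0.8,0.8,0.8,0.8]'

```text
time_s: 55.8
tcp_pos: [0.3942, -0.3392, 0.2004]
eef_rot: [-180.0, 0.0, -174.6]
contact_force: [0.6, 0.5, -0.5]
gripper_width: 0.0699
gripper_force: 0.0
```

```bash
python3 - <<'E'
from fit import *
c=r.capture("scene");st=r.get_state();print(st["time_s"],st["tcp_pos"],st["contact_force"])
print(ringpose(c,(.5685,-.322),.015,.04))
a=c["pixels"][190:330,150:420];cv2.imwrite("pics/end.png",cv2.resize(a,None,fx=2.9,fy=2.9,interpolation=cv2.INTER_CUBIC)[:,:,::-1])
E
```

```text
55.85 [ 0.39435155 -0.33914635  0.20011241] [ 0.08374533  0.45626874 -1.00618159]
(array([ 0.57136089, -0.32243954]), array([-0.00311002,  0.00769433,  0.0260097 ]), np.int64(228), np.float64(0.0017539674688632548))
```

View pics/end.png

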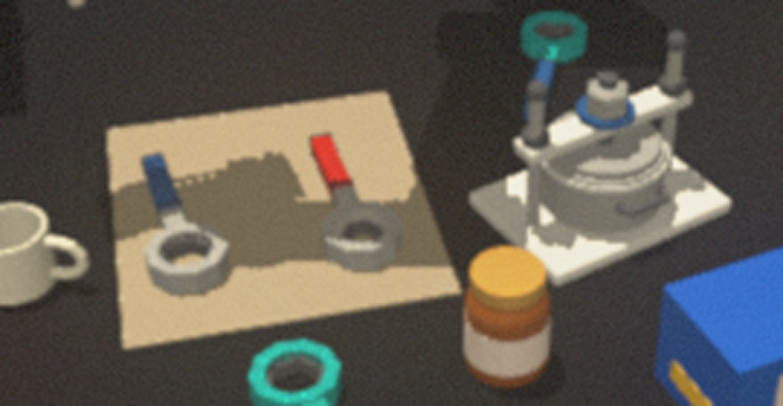

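The blue wrench lies flat on the mat, and the red wrench, jar, mug and others look unmoved. As a cross-check of the stop, I'll measure the nut's hexagon angle from the top view.

```bash
python3 - <<'E'
from fit import *
cs=[r.capture("top") for _ in range(8)];c=cs[0]
new=np.mean([k["pixels"].astype(float) for k in cs],0).mean(2);old=cv2.imread("pics/top0.png").astype(float).mean(2)
def val(img,P): 
    p=proj(c,P).astype(np.float32);return cv2.remap(img.astype(np.float32),p[:,0].reshape(-1,1),p[:,1].reshape(-1,1),cv2.INTER_CUBIC).ravel()
def score(img,cx,cy,th):
    t=np.linspace(-.009,.009,19);s=0;tot=0
    for k in range(6):
        a=np.radians(th+60*k);n=np.array([np.cos(a),np.sin(a)]);u=np.array([-n[1],n[0]])
        f=lambda d:val(img,np.c_[np.array([cx,cy])+n*d+t[:,None]*u,np.full(19,.140)])
        tot+=abs((f(.0165)-f(.0200)).mean())
    return tot
for nm,im in(("old",old),("new",new)):
    res=[]
    for th in range(0,60,3):
        res.append((max(score(im,.5883+dx,.0755+dy,th) for dx in(-.001,0,.001) for dy in(-.001,0,.001))))
    print(nm,np.array(res).round(0).astype(int).tolist(),"best",np.argmax(res)*3)
a=[new[185:245,245:310],old[185:245,245:310]]
st=r.get_state();print(st["time_s"])
cs=cs[0]["range_z"][213,277];print("range at nut",cs)
for n in("ratchet_red","jar","cup","spare_lid","biscuit_tin"):print(n,[np.round(b["extent"]).tolist() for b in r.boxes_of(n,"top")][:1])
E
```

```text
old [336, 305, 279, 260, 245, 237, 234, 235, 244, 258, 277, 303, 334, 369, 398, 419, 424, 414, 392, 365] best 48
new [386, 408, 420, 417, 399, 370, 341, 312, 284, 259, 241, 230, 225, 227, 234, 250, 271, 294, 323, 355] best 6
56.25
range at nut 0.9145127
ratchet_red [[374.0, 205.0, 401.0, 241.0]]
jar [[329.0, 115.0, 365.0, 158.0]]
cup [[504.0, 222.0, 556.0, 253.0]]
spare_lid [[105.0, 243.0, 157.0, 293.0]]
biscuit_tin [[103.0, 169.0, 168.0, 222.0]]
```

The nut's hexagon now sits at about 7°, and the stop predicts 7.2°. The starting angle of about 0.55 rad also fits the given range. Handing in.

```bash
python3 -c "
from plant import r
print(r.close_job())"
```

```text
the job is handed in; nothing more can be done
None
```

The nut is tightened to its stop with the blue wrench, which now lies flat on the beige mat; the job was handed in at about 56 s, and the red wrench and the listed bystanders appear unmoved.

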